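# Tip the weld-nut tote and hold the nuts at its spout over the dish

## Robot

A 6-joint arm with a two-finger parallel gripper is mounted at the origin on the work surface. World frame = base frame: x ahead of the robot, y to its left, z up, the work surface at z = 0. Lengths are in m, angles in rad, forces in N, time in s.
With the tool pointing down it reaches from about 0.275 to 0.825 m from the base axis. Payload 5.2 kg.
Tool frame: the origin (TCP) lies midway between the tips of the shut fingers; the grasp point (between the pads) lies behind it (env.grasp_offset is the z of the grasp point in the tool frame, in m); z points along the fingers, y is the direction in which the jaws open and shut (so a half turn about z gives the same grasp; the last joint's range is limited). The gripper opens to 93 mm and grips with 3 to 60 N. Pads are 15 mm wide; open, the fingers measure 128 mm over their backs; the gripper's body (75 mm by 188 mm) begins 65 mm behind the grasp point.
Start: joints at [-1.528, 0.259, 1.535, -0, 1.348, -0.203], TCP at [0.134, -0.533, 0.219] pointing down, gripper open.
Joint ranges: [-3.14, 3.14], [-0.91, 2.08], [0.19, 2.58], [-1.22, 4.36], [0.22, 2.71], [-3.12, 3.12]. Speed limits (rad/s): [2.57, 2.57, 3.14, 3.14, 3.14, 3.14].

## Interface

Orientations are given as a unit quaternion [w, x, y, z].
In Python, from rig import read_state, imaging, order, env gives the robot as it stands. The module is installed in compiled form; this text tells all that it offers.
- The arm moves only by the shell command python3 -m crank 'ROWS' [OPENING] [FORCE]. ROWS is JSON, a list of rows, each a list of 6 numbers: the shift along the tool's x, y, z in cm, then the turn, a rotation vector about the tool's x, y, z in degrees. In form: [[x, y, z, wx, wy, wz], ...]. A call has 1 to 10 rows; each row shifts and turns the commanded pose from where the row before left it, along the tool's axes as they then stand; what a row does not reach is not made up. A row lasts 1/12 s, in which the tool goes at most 41.7 mm and 7.16 degrees, less where a joint would pass 70% of its speed; a pose out of reach is approached as far as the arm can. A call is refused whole if a number of a shift passes 4.17 or a number of a turn 7.16, either way. A call with a gripper value outside its range is refused whole. OPENING is the gripper's target within -1 to 1 (shut at 1, half-way at 0, fully open at -1), set as the call begins (- or left out, the last holds). The fingers move at their own pace and stop on an object; FORCE is the grip in N (left out, the last holds). Time passes only in rows, so rows that do not move let the fingers close. It gives the time, the measured TCP pose, the force and the opening at its end, in the units of the state.
- read_state(): the state, without advancing time (a new reading comes with each control period).
- imaging.camera(name): name is "scene" or "top"; returns a dict with "image" (400x640x3 uint8, red, green, blue), "vertical_fov" (degrees; the focal length in pixels is half the picture's height over the tangent of half this angle, whatever the lens; pixels are square), "cx", "cy" (the principal point, pixels), "D" ([k1, k2, p1, p2, k3] as OpenCV has them; the pictures are not rectified), "rvec" (rotation vector, rad) and "tvec" (3), from world to camera coordinates, as OpenCV has them. Camera axes: x right, y down, z forward; pixel columns grow to the right and rows downward; lengths in m; the calibration is good to about 2 mm. A picture is of the moment at which its call begins. There is no depth.
- order.job_done(): hands the job in, once; it reports no verdict.
The state is a dict: "clock": time; "joint_positions": joint angles; "qd": joint speeds; "effort": joint torques, N m; "tool_pos": TCP position; "tool_rot": TCP orientation; "contact_force": force on the tool from outside, world axes, zero at the start; "moment": the same for the moment, N m; "grip_width": finger opening in m.
Only numpy, scipy, OpenCV 4.12 (cv2) and the standard library are available. Lean on these libraries where they do the work, as an engineer would, in place of code of your own. Each camera call takes 0.05 s, during which the arm holds its last target.

## Task

Pick up the metal parts tote by its carrying bar, bring its spout (the cut-off corner) close above the round steel dish without touching it, and tilt the tote towards the spout until all four loose nuts have slid into that corner. Spill none of them, leave the other things where they are, and finish while still holding the tote tilted and steady over the dish, nuts gathered at the spout.

Things in the scene. Friction and masses are not known exactly. Their poses are not given: they have to be found in the camera images.
- tote_handle (a point): middle of the wooden carrying bar of the loose sheet-metal parts tote. The bar is 16 mm wide (tote y) and 22 mm high, runs along the tote's x over its full length, carried by a flat strap at each end; grip it across y. This point is 123 mm above the tote's underside, over its middle; 65 mm of free air between bar and side walls. Axes: the tote's, x along the bar, z up.
- tote_spout (a point): middle of the spout's inner face, 10 mm above the tote's underside, at (90, 55, -112) mm from tote_handle in tote axes. The spout is the one corner (+x, +y) cut off at 45 degrees: a wall 49 mm long and only 24 mm high, with a short lip flaring outwards 14 mm beyond it, up to 40 mm above the underside.
- tote: the tote: open on top, 220 x 150 mm (x, y), walls 4 mm thick and 45 mm high, floor 4 mm thick, 0.4 to 0.65 kg empty; origin at the middle of its underside, axes as tote_handle.
- dish: low round steel dish, 150 mm across its rim, 40 mm high, loose on the table, to the robot's left of the tote; origin at the centre of its underside.
- coupon: bystander: welded steel T-piece, 100 x 60 x 53 mm; origin at the middle of its underside.
- hammer: bystander: hammer lying on the table to the robot's right; origin under it.
- bucket: bystander: open pail, 120 mm across, 100 mm high; origin at the middle of its underside.
- nut0_mid (a point): centre of one of four loose dark steel hexagonal weld nuts, 28 mm across corners, 13 mm thick, 40 g, lying flat on the tote's floor at the end away from the spout. They are oily: they start to slide at a floor slope of about 9 to 14 degrees, and need some 30 degrees to keep sliding along a wall.
- nut0: the nut of nut0_mid; origin at the middle of its underside.
- nut1_mid (a point): centre of one of four loose dark steel hexagonal weld nuts, 28 mm across corners, 13 mm thick, 40 g, lying flat on the tote's floor at the end away from the spout. They are oily: they start to slide at a floor slope of about 9 to 14 degrees, and need some 30 degrees to keep sliding along a wall.
- nut1: the nut of nut1_mid; origin at the middle of its underside.
- nut2_mid (a point): centre of one of four loose dark steel hexagonal weld nuts, 28 mm across corners, 13 mm thick, 40 g, lying flat on the tote's floor at the end away from the spout. They are oily: they start to slide at a floor slope of about 9 to 14 degrees, and need some 30 degrees to keep sliding along a wall.
- nut2: the nut of nut2_mid; origin at the middle of its underside.
- nut3_mid (a point): centre of one of four loose dark steel hexagonal weld nuts, 28 mm across corners, 13 mm thick, 40 g, lying flat on the tote's floor at the end away from the spout. They are oily: they start to slide at a floor slope of about 9 to 14 degrees, and need some 30 degrees to keep sliding along a wall.
- nut3: the nut of nut3_mid; origin at the middle of its underside.

How it is judged:
By the outcome, as a careful person would: the job done as asked, in the order asked, and still so for the second after the job is handed in, while the arm keeps its last pose, push and grip.
It also fails if it takes over 45 s, if anything falls off the work surface, if the arm or the gripper's body presses on something with over 40 N, if the wrist force passes 120 N, or if a joint passes its speed limit or range.

## Working session

There is one attempt and no reset: what is moved stays moved. The work goes in short steps, Python scripts to look and compute and a shell command to move; the robot and the scene stay as the last step left them, time stands still between calls to the robot, and variables do not carry over. Pictures are saved under pics/ and viewed, and the job is handed in when it is done.

```bash
mkdir -p pics; python3 - <<'E'
from rig import read_state, imaging, order, env
import cv2
print(env.grasp_offset, read_state())
for n in ("scene","top"):
    c=imaging.camera(n); cv2.imwrite(f"pics/{n}0.png",c["image"][:,:,::-1])
    print({k:v for k,v in c.items() if k!="image"})
E
```

```text
-0.0188 {'clock': 0.0, 'joint_positions': array([-1.52781002e+00,  2.59379875e-01,  1.53607135e+00,  1.12747034e-05,
        1.34800450e+00, -2.02810775e-01]), 'qd': array([-0.00030771,  0.00013908,  0.00114947,  0.00057532,  0.00047388,
       -0.00168299]), 'effort': array([-5.77797764e-04, -4.37308359e+01, -2.84002519e+01,  7.17913778e-02,
        4.15575737e-02, -1.65328920e-04]), 'tool_pos': array([ 0.13382836, -0.53290818,  0.21780258]), 'tool_rot': array([-9.28124306e-04,  9.92457198e-01,  1.22588101e-01,  7.98412276e-05]), 'contact_force': array([-1.02617482,  0.50115368,  0.85358184]), 'moment': array([-0.0023602 , -0.02251889,  0.02157926]), 'grip_width': 0.09339136889551798}
{'vertical_fov': 44.84506518678121, 'cx': 317.9186065094143, 'cy': 198.21503392294483, 'D': array([0.0251628, 0.       , 0.       , 0.       , 0.       ]), 'rvec': array([ 2.1982092 ,  0.7656963 , -0.34712324]), 'tvec': array([-0.44981337, -0.18293385,  2.00137626])}
{'vertical_fov': 56.3363380688087, 'cx': 318.5409112017936, 'cy': 201.80988047379063, 'D': array([-0.0626499,  0.       ,  0.       ,  0.       ,  0.       ]), 'rvec': array([ 2.17201388, -2.13058451,  0.14690784]), 'tvec': array([-0.0153035 ,  0.60685588,  0.96696832])}
```

View pics/scene0.png

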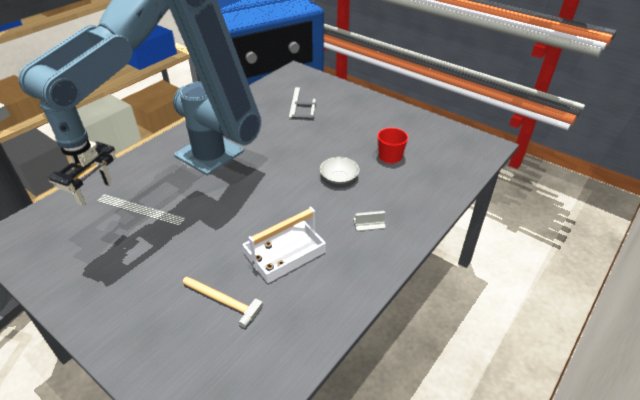

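View pics/top0.png

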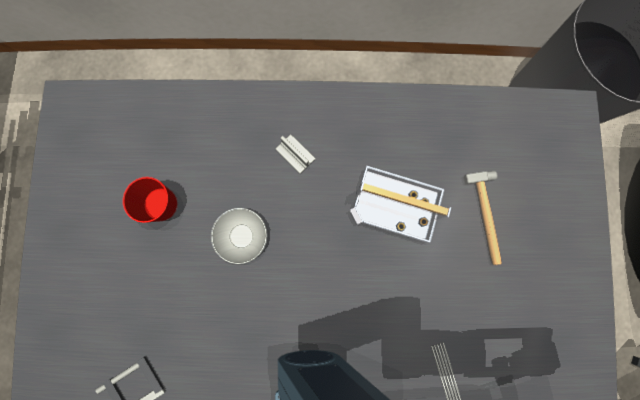

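The top view shows the tote at about (400,205), with the spout at (357,214), pointing left and towards the robot. The bar runs from (363,187) to (449,212), the dish is at (239,236), the bucket at (148,200), the T-piece at (295,153) and the hammer at (487,215).

```bash
cat > h.py <<'E'
import numpy as np, cv2
from rig import read_state, imaging, env
from scipy.spatial.transform import Rotation as R
def K(c):
    h=c["image"].shape[0]; f=h/2/np.tan(np.radians(c["vertical_fov"])/2)
    return np.array([[f,0,c["cx"]],[0,f,c["cy"]],[0,0,1]])
def ray(c,px):
    p=cv2.undistortPoints(np.array(px,float).reshape(-1,1,2),K(c),c["D"]).reshape(-1,2)
    M=cv2.Rodrigues(c["rvec"])[0]; d=np.c_[p,np.ones(len(p))]@M; o=-M.T@c["tvec"]; return o,d
def onz(c,px,z):
    o,d=ray(c,px); return o+d*((z-o[2])/d[:,2])[:,None]
def tri(ca,pa,cb,pb):
    out=[]
    oa,da=ray(ca,pa); ob,db=ray(cb,pb)
    for a,b in zip(da,db):
        s=np.linalg.lstsq(np.c_[a,-b],ob-oa,rcond=None)[0]
        out.append(np.r_[(oa+s[0]*a+ob+s[1]*b)/2, np.linalg.norm(oa+s[0]*a-ob-s[1]*b)])
    return np.array(out)
def proj(c,P): return cv2.projectPoints(np.array(P,float).reshape(-1,3),c["rvec"],c["tvec"],K(c),c["D"])[0].reshape(-1,2)
E
python3 - <<'E'
from h import *
np.set_printoptions(precision=4,suppress=True)
c=imaging.camera("top"); s=imaging.camera("scene")
for n,cc,box in (("top",c,(340,150,470,255)),("scene",s,(235,200,335,285))):
    im=cc["image"]; hsv=cv2.cvtColor(im,cv2.COLOR_RGB2HSV)
    m=((hsv[...,0]>12)&(hsv[...,0]<28)&(hsv[...,1]>90)&(hsv[...,2]>130)).astype(np.uint8)
    k=np.zeros_like(m);x0,y0,x1,y1=box;k[y0:y1,x0:x1]=1;m&=k
    cs,_=cv2.findContours(m,0,2); b=max(cs,key=cv2.contourArea); r=cv2.minAreaRect(b); bp=cv2.boxPoints(r)
    print(n,r,bp)
    if n=="top": 
        P=onz(cc,bp,0.134); print(P,P.mean(0)); 
        for i in range(4): print(np.linalg.norm(P[i]-P[i-1]))
    cv2.imwrite(f"pics/z_{n}.png",cv2.resize(im[y0:y1,x0:x1,::-1],None,fx=6,fy=5.5,interpolation=2))
im=c["image"].astype(int); 
m=((im.min(2)>130)).astype(np.uint8); k=np.zeros_like(m);k[195:280,200:280]=1
cs,_=cv2.findContours(m&k,0,2); b=max(cs,key=cv2.contourArea); e=cv2.minEnclosingCircle(b); print(e)
ctr=onz(c,[e[0]],0.04); edge=onz(c,[(e[0][0]+e[1],e[0][1])],0.04); print("dish",ctr,np.linalg.norm(edge-ctr))
E
```

```text
top ((405.5757141113281, 197.7540740966797), (86.97590637207031, 9.484270095825195), 17.10272979736328) [[362.6162 189.4973]
 [365.4054 180.4324]
 [448.5352 206.0108]
 [445.746  215.0757]]
[[ 0.6271 -0.1116  0.134 ]
 [ 0.6499 -0.1185  0.134 ]
 [ 0.5901 -0.3244  0.134 ]
 [ 0.5675 -0.3168  0.134 ]] [ 0.6087 -0.2178  0.134 ]
0.21361605669806907
0.02386578918671639
0.21438793298543146
0.023827761614559136
scene ((282.9944152832031, 227.48843383789062), (4.317638397216797, 63.916481018066406), 64.09349060058594) [[253.3045 239.5092]
 [310.7979 211.5839]
 [312.6843 215.4676]
 [255.1909 243.393 ]]
((238.3926239013672, 235.4798583984375), 28.432191848754883)
dish [[0.5121 0.2092 0.04  ]] 0.07635228278629569
```

View pics/z_top.png

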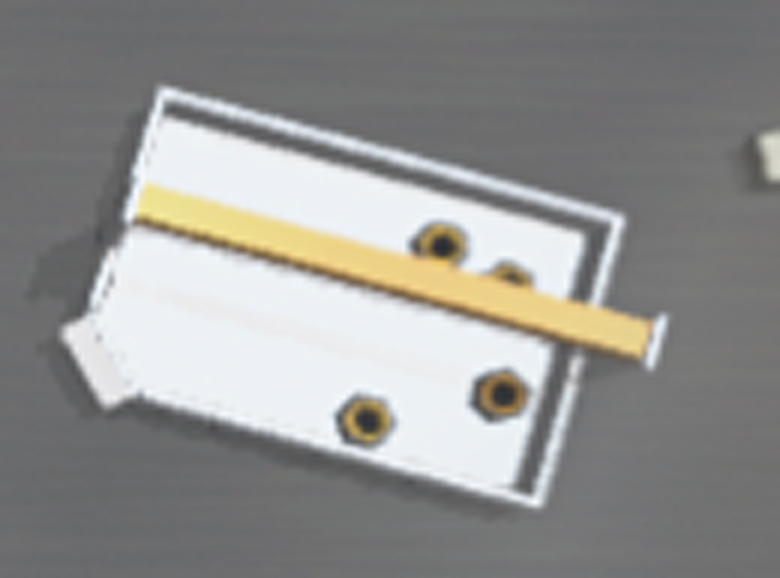

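View pics/z_scene.png

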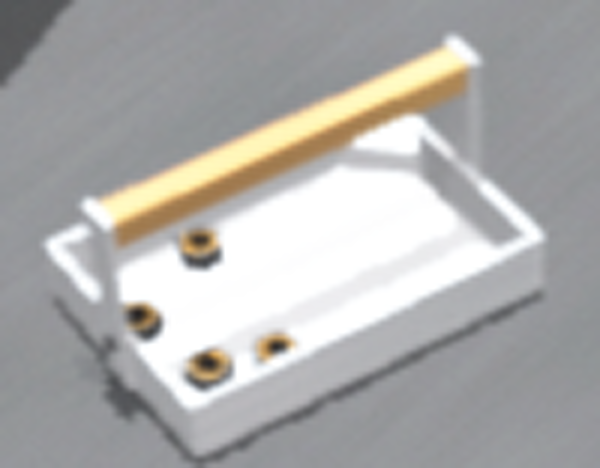

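The bar ends and rim corners are clear. I'll check the bar centre against the rim corners: far-left (160,92), far-right (622,215) and near-right (543,503) in the zoom.

```bash
python3 - <<'E'
from h import *
np.set_printoptions(precision=4,suppress=True)
c=imaging.camera("top"); s=imaging.camera("scene")
z=np.array([[160,90],[622,215],[543,505]]); px=z/[6,5.5]+[340,150]-0.4
P=onz(c,px,0.045); print(P); a=P[0]-P[1]; b=P[2]-P[1]; print(np.linalg.norm(a),np.linalg.norm(b),a@b)
ctr=(P[0]+P[2])/2; yaw=np.arctan2(a[1],a[0]); print("ctr",ctr,"yaw",np.degrees(yaw), "y dir",np.degrees(np.arctan2(b[1],b[0])))
o,_=ray(c,[[0,0]]); print("cam",o)
# bar ends by triangulation: top-edge ends, scene vs top
for zt in(0.134,):
  M=R.from_euler('z',yaw).as_matrix()
  for X in (104,-104):
    for Y in (8,-8):
      for Z in (134,112):
        p=ctr*[1,1,0]+M@np.array([X,Y,Z])/1000; print(X,Y,Z,p,(proj(c,p)-[340,150])*[6,5.5],(proj(s,p)-[235,200])*[6,5.5])
sp=ctr*[1,1,0]+M@np.array([.09,.055,.01]); print("spout",sp)
# coupon, bucket etc.
for n,p,zz in (("coupon",(295,153),.03),("bucket",(148,200),.1)): print(n,onz(c,[p],zz))
st=read_state();T=R.from_quat(np.r_[st["tool_rot"][1:],st["tool_rot"][0]]).as_matrix();print(T)
E
```

```text
[[ 0.7078 -0.132   0.045 ]
 [ 0.6492 -0.3426  0.045 ]
 [ 0.5056 -0.3034  0.045 ]]
0.21858642410342144 0.1488110501437953 -0.0001642436583948818
ctr [ 0.6067 -0.2177  0.045 ] yaw 74.43867977711244 y dir 164.72798396536908
cam [ 0.4706 -0.0043  1.0402]
104 8 134 [ 0.6269 -0.1154  0.134 ] [[144.7802 217.7727]] [[438.1084  53.9999]]
104 8 112 [ 0.6269 -0.1154  0.112 ] [[138.3575 225.8196]] [[438.8373  81.2389]]
104 -8 134 [ 0.6423 -0.1197  0.134 ] [[155.2646 184.1036]] [[455.4241  69.3018]]
104 -8 112 [ 0.6423 -0.1197  0.112 ] [[148.6181 192.907 ]] [[455.9943  96.5662]]
-104 8 134 [ 0.5711 -0.3157  0.134 ] [[631.7505 349.9382]] [[ 99.287  207.6311]]
-104 8 112 [ 0.5711 -0.3157  0.112 ] [[614.1303 354.9488]] [[103.4186 235.0323]]
-104 -8 134 [ 0.5865 -0.32    0.134 ] [[641.0823 315.8822]] [[115.4402 224.9136]]
-104 -8 112 [ 0.5865 -0.32    0.112 ] [[623.2966 321.664 ]] [[119.4363 252.3235]]
spout [ 0.5779 -0.1162  0.01  ]
coupon [[0.7444 0.0645 0.03  ]]
bucket [[0.5952 0.4354 0.1   ]]
[[ 0.9699  0.2434 -0.    ]
 [ 0.2434 -0.9699  0.0006]
 [ 0.0001 -0.0006 -1.    ]]
```

```bash
python3 -m crank '[[0,0,0,0,0,-6.7],[0,0,0,0,0,-6.7],[0,0,0,0,0,-6.7],[0,0,0,0,0,-6.7],[0,0,0,0,0,-6.7],[0,0,0,0,0,-6.7],[0,0,0,0,0,-6.7],[0,0,0,0,0,-6.7],[0,0,0,0,0,-6.7]]' -1
python3 -m crank '[[1.5,1.35,0,0,0,0],[2.9,2.6,0,0,0,0],[2.9,2.6,0,0,0,0],[2.9,2.6,0,0,0,0],[2.9,2.6,0,0,0,0],[2.9,2.6,0,0,0,0],[2.9,2.6,0,0,0,0],[2.9,2.6,0,0,0,0],[2.9,2.6,0,0,0,0],[2.9,2.6,0,0,0,0]]'
cat > g.py <<'E'
from h import *
np.set_printoptions(precision=4,suppress=True)
def cur():
    st=read_state(); q=st["tool_rot"]; return st,st["tool_pos"],R.from_quat([q[1],q[2],q[3],q[0]])
def togo(p,Rt):
    st,p0,R0=cur(); print("t",st["clock"],"shift cm",(R0.inv().apply(p-p0)*100).round(2),"turn",(R0.inv()*Rt).as_rotvec(degrees=True).round(2),"w",st["grip_width"],"F",st["contact_force"],"M",st["moment"],"q",st["joint_positions"])
def toolR(yaw): # tool x=tote x, z down
    return R.from_euler('z',yaw,degrees=True)*R.from_euler('x',180,degrees=True)
E
python3 -c "
from g import *
togo(np.array([.6022,-.235,.219]),toolR(74.4))"
```

```text
clock: 1.05
tool_pos: [0.1339, -0.5334, 0.2186]
tool_rot: [-0.0, 0.795, 0.607, 0.0]
contact_force: [0.0, 0.7, -0.1]
grip_width: 0.0931
clock: 1.88
tool_pos: [0.4479, -0.3329, 0.2188]
tool_rot: [0.0, 0.797, 0.604, -0.0]
contact_force: [-0.4, -0.1, 0.2]
grip_width: 0.0928
t 1.8833 shift cm [13.58 12.22 -0.02] turn [ 0.01  0.01 -0.02] w 0.0927764351081496 F [-0.4457 -0.0838  0.1536] M [-0.0543 -0.0648 -0.015 ] q [-0.8389  0.2729  1.5154 -0.      1.353  -0.5664]
```

```bash
python3 -m crank '[[2.9,2.6,0,0,0,0],[2.9,2.6,0,0,0,0],[2.9,2.6,0,0,0,0],[1.5,1.5,0,0,0,0],[0,0,0,0,0,0],[0,0,0,0,0,0]]'
python3 - <<'E'
from g import *
togo(np.array([.6022,-.235,.104]),toolR(74.4))
for n in("top","scene"): cv2.imwrite(f"pics/{n}1.png",imaging.camera(n)["image"][:,:,::-1])
E
```

```text
clock: 2.38
tool_pos: [0.5641, -0.2601, 0.2181]
tool_rot: [-0.0, 0.796, 0.606, -0.0]
contact_force: [-0.7, -0.2, -0.6]
grip_width: 0.0934
t 2.3833 shift cm [ 3.44  3.02 11.4 ] turn [-0.06  0.    0.13] w 0.09342463892987146 F [-0.7435 -0.2051 -0.5753] M [ 0.0042 -0.0754  0.0103] q [-0.6112  0.3877  1.3534 -0.0003  1.4014 -0.3412]
```

View pics/scene1.png

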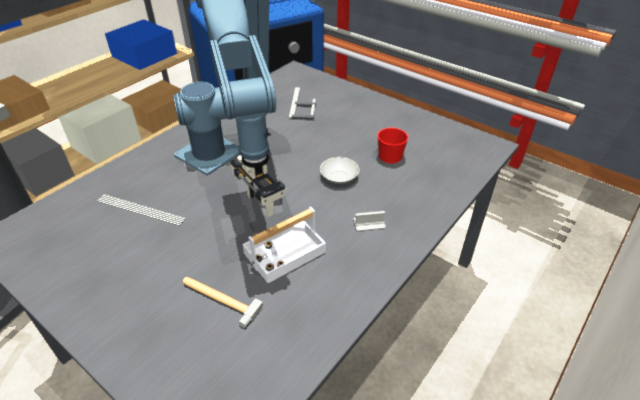

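The scene view shows the gripper at (260,185), short of the bar centre at (283,227) as expected. Nothing has been disturbed, so I'll finish the approach and descend.

```bash
python3 -m crank '[[1.7,1.5,0,0,0,0],[1.7,1.5,0,0,0,0],[0,0,0,0,0,0],[0,0,0,0,0,0]]'
python3 - <<'E'
from g import *
togo(np.array([.6022,-.235,.104]),toolR(74.4))
c=imaging.camera("top"); cv2.imwrite("pics/top2.png",cv2.resize(c["image"][130:270,330:470,::-1],None,fx=4,fy=4))
E
```

```text
clock: 2.82
tool_pos: [0.6009, -0.2371, 0.2186]
tool_rot: [-0.0, 0.797, 0.604, -0.0]
contact_force: [0.8, 0.5, 0.2]
grip_width: 0.0928
t 2.8167 shift cm [ 0.25  0.07 11.46] turn [-0.03  0.02 -0.04] w 0.0927935094784071 F [0.7634 0.5054 0.2309] M [-0.0257 -0.0509 -0.0187] q [-0.5479  0.4325  1.2841 -0.0005  1.4253 -0.275 ]
```

View pics/top2.png

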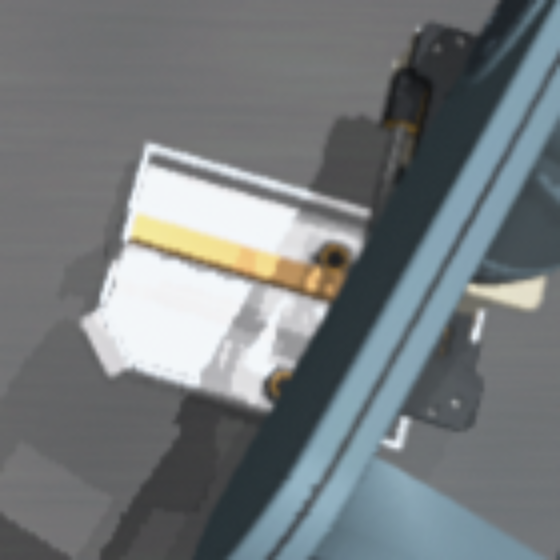

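The top view shows the jaws square across the bar, with the tote undisturbed. Next is to descend and grip.

```bash
python3 -m crank '[[0.1,0.05,1.5,0,0,0],[0.1,0,2,0,0,0],[0,0,2,0,0,0],[0,0,2,0,0,0],[0,0,2,0,0,0],[0,0,1.2,0,0,0],[0,0,0.7,0,0,0],[0,0,0,0,0,0],[0,0,0,0,0,0]]'
python3 -c "
from g import *
togo(np.array([.6022,-.235,.104]),toolR(74.4))"
python3 -m crank '[[0,0,0,0,0,0],[0,0,0,0,0,0],[0,0,0,0,0,0],[0,0,0,0,0,0],[0,0,0,0,0,0],[0,0,0,0,0,0]]' 1 60
python3 -m crank '[[0,0,0,0,0,0],[0,0,0,0,0,0],[0,0,0,0,0,0],[0,0,0,0,0,0],[0,0,0,0,0,0],[0,0,0,0,0,0]]' 1 60
python3 -c "
from g import *
togo(np.array([.6022,-.235,.104]),toolR(74.4))"
```

```text
clock: 3.62
tool_pos: [0.6025, -0.2353, 0.1052]
tool_rot: [0.0, 0.797, 0.604, 0.0]
contact_force: [0.1, 0.3, 0.2]
grip_width: 0.093
t 3.6167 shift cm [ 0.02 -0.04  0.12] turn [ 0.03  0.02 -0.05] w 0.09304436633859212 F [0.0705 0.2752 0.1774] M [-0.0628 -0.1423 -0.0062] q [-0.5444  0.5169  1.4347 -0.0001  1.1895 -0.2711]
clock: 4.12
tool_pos: [0.6027, -0.2346, 0.1049]
tool_rot: [0.0, 0.797, 0.605, 0.0]
contact_force: [0.4, 0.8, -0.6]
grip_width: 0.0576
clock: 4.62
tool_pos: [0.6023, -0.2345, 0.1046]
tool_rot: [-0.0, 0.797, 0.604, -0.0]
contact_force: [-1.9, 1.3, 1.1]
grip_width: 0.0174
t 4.6167 shift cm [-0.05  0.01  0.06] turn [-0.05 -0.   -0.02] w 0.017440137149471728 F [-1.923   1.3169  1.0544] M [-0.0151  0.2383 -0.015 ] q [-0.5435  0.5174  1.4356 -0.0002  1.1894 -0.2709]
```

```bash
python3 -m crank '[[0,0,0,0,0,0],[0,0,0,0,0,0],[0,0,-0.2,0,0,0],[0,0,-0.4,0,0,0],[0,0,-0.7,0,0,0],[0,0,-0.8,0,0,0],[0,0,-0.6,0,0,0],[0,0,-0.3,0,0,0],[0,0,0,0,0,0],[0,0,0,0,0,0]]'
python3 - <<'E'
from g import *
togo(np.array([.6022,-.235,.134]),toolR(74.4))
for n in("top","scene"): cv2.imwrite(f"pics/{n}3.png",imaging.camera(n)["image"][:,:,::-1])
c=imaging.camera("scene"); cv2.imwrite("pics/sc3z.png",cv2.resize(c["image"][160:290,220:350,::-1],None,fx=4.5,fy=4.5))
E
```

```text
clock: 5.45
tool_pos: [0.6027, -0.2347, 0.135]
tool_rot: [0.0, 0.797, 0.604, 0.0]
contact_force: [0.1, 0.9, -7.5]
grip_width: 0.0158
t 5.45 shift cm [-0.04 -0.04  0.1 ] turn [ 0.04  0.01 -0.02] w 0.015772747127387556 F [ 0.075   0.9378 -7.5188] M [-0.0458 -0.054   0.0582] q [-0.5435  0.4905  1.4006 -0.      1.2498 -0.2709]
```

View pics/sc3z.png

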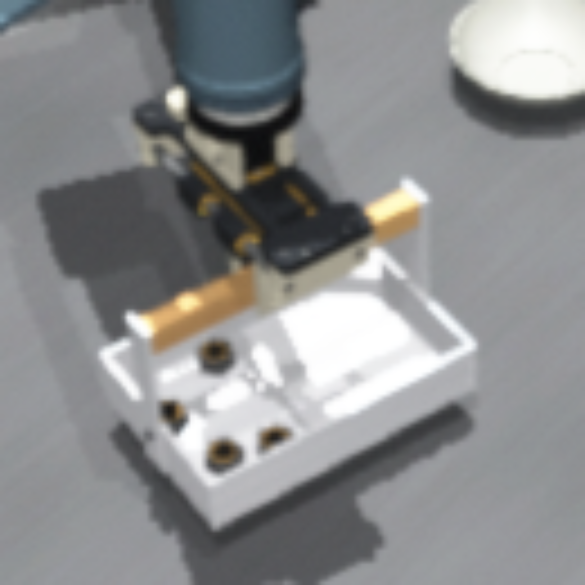

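The lift is clean and level, at about 7.5 N (0.77 kg). Next I'll work out the carry target over the dish and the turn-about-the-spout rows.

```bash
cat >> g.py <<'E'
TC=np.array([-.0175,0,.1045]); E_=np.array([.0928,.0578,0]); YAW=74.4
DISH=np.array([.512,.209])
flip=R.from_euler('x',180,degrees=True)
def target(tx,ty,ez,off=-.02,yaw=YAW,E=E_):
    # tilt rotvec in tote axes: downslope toward +x by tx deg and +y by ty deg
    Rt=R.from_euler('z',yaw,degrees=True)*R.from_rotvec([-ty,tx,0],degrees=True)
    d=np.array([np.cos(np.radians(yaw+45)),np.sin(np.radians(yaw+45))])
    Ew=np.r_[DISH+off*d,ez]
    return Ew+Rt.apply(TC-E), Rt*flip
E
python3 - <<'E'
from g import *
p,r=target(0,0,.09); print(p); togo(p,r)
seq=[target(0,0,.065),target(18,0,.065),target(25.5,25.5,.065)]
for n,(a,b) in zip((9,18),zip(seq,seq[1:])):
    # constant screw per row
    rel=a[1].inv()*b[1]; rv=rel.as_rotvec(); st=R.from_rotvec(rv/n)
    e=a[1].inv().apply(np.r_[DISH-.02*np.array([np.cos(np.radians(119.4)),np.sin(np.radians(119.4))]),.065]-a[0])
    print(n,"row shift cm",(e-st.apply(e))*100,"turn",np.degrees(rv/n)); print(b[0])
E
```

```text
[0.5478 0.0698 0.1945]
t 5.6 shift cm [ 27.84 -13.44  -6.01] turn [-0.05 -0.01 -0.02] w 0.015429908031094586 F [-0.2901 -0.1435 -8.1299] M [-0.0845 -0.0386  0.0002] q [-0.5435  0.4913  1.4014 -0.      1.2498 -0.2709]
9 row shift cm [ 0.3714  0.     -0.3786] turn [ 0. -2. -0.]
[0.558  0.1061 0.1985]
18 row shift cm [ 0.0582 -0.2982 -0.2196] turn [-1.3886 -0.4331  0.2199]
[0.5064 0.1432 0.2194]
```

```bash
python3 -m crank '[[0,0,-0.5,0,0,0],[0.4,-0.2,-1,0,0,0],[0.9,-0.4,-1.2,0,0,0],[1.3,-0.6,-1.2,0,0,0],[1.7,-0.8,-1,0,0,0],[2,-1,-0.7,0,0,0],[2.2,-1.1,-0.4,0,0,0],[2.2,-1.1,0,0,0,0],[2.2,-1.1,0,0,0,0],[2.2,-1.1,0,0,0,0]]'
python3 -m crank '[[2.2,-1.1,0,0,0,0],[2.2,-1.1,0,0,0,0],[2.2,-1,0,0,0,0],[2,-1,0,0,0,0],[1.6,-0.8,0,0,0,0],[1.2,-0.6,0,0,0,0],[0.8,-0.4,0,0,0,0],[0.4,-0.2,0,0,0,0],[0,0,0,0,0,0],[0,0,0,0,0,0]]'
python3 - <<'E'
from g import *
togo(*target(0,0,.065))
for n,b in (("top",(120,300,200,440)),("scene",(80,280,230,450))):
    c=imaging.camera(n)["image"][b[0]:b[1],b[2]:b[3],::-1]; cv2.imwrite(f"pics/{n}4.png",cv2.resize(c,None,fx=3,fy=3))
E
```

```text
clock: 6.43
tool_pos: [0.5712, -0.0661, 0.1964]
tool_rot: [0.0, 0.796, 0.605, 0.001]
contact_force: [-0.1, 0.4, -6.8]
grip_width: 0.0158
clock: 7.27
tool_pos: [0.5464, 0.0684, 0.1949]
tool_rot: [0.0, 0.797, 0.605, 0.0]
contact_force: [-0.5, -0.1, -7.4]
grip_width: 0.0157
t 7.2667 shift cm [0.18 0.1  2.54] turn [ 0.04  0.03 -0.  ] w 0.015716751757620166 F [-0.5323 -0.0681 -7.3953] M [-0.091  -0.0542 -0.0069] q [-0.0776  0.2764  1.5705 -0.0007  1.2941  0.1949]
```

View pics/top4.png

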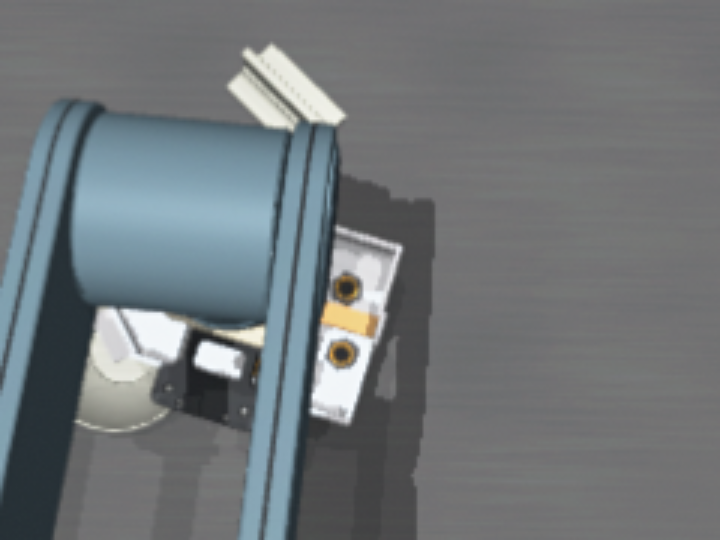

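View pics/scene4.png

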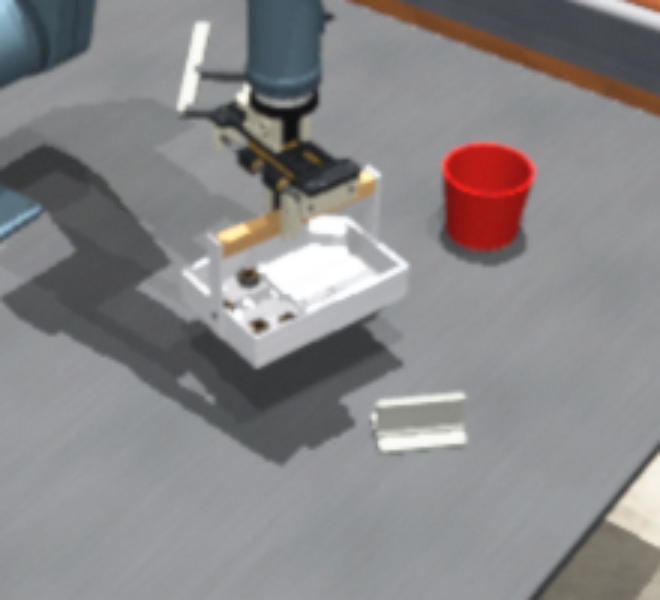

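The top view shows the lip at zoom (110,335), inside the dish, with the nuts still at the far end. In the scene view the tote is level. Next I'll lower it 2.5 cm and pitch it towards +x about the spout edge.

```bash
python3 -m crank '[[0,0,0.4,0,0,0],[0.1,0.1,0.7,0,0,0],[0.1,0,0.8,0,0,0],[0,0,0.5,0,0,0],[0,0,0.1,0,0,0],[0,0,0,0,0,0]]'
python3 -m crank '[[0.1,0,-0.1,0,-0.5,0],[0.19,0,-0.19,0,-1,0],[0.28,0,-0.28,0,-1.5,0],[0.28,0,-0.28,0,-1.5,0],[0.28,0,-0.28,0,-1.5,0],[0.28,0,-0.28,0,-1.5,0],[0.28,0,-0.28,0,-1.5,0],[0.28,0,-0.28,0,-1.5,0],[0.28,0,-0.28,0,-1.5,0],[0.28,0,-0.28,0,-1.5,0]]'
python3 -m crank '[[0.28,0,-0.28,0,-1.5,0],[0.28,0,-0.28,0,-1.5,0],[0.19,0,-0.19,0,-1,0],[0.1,0,-0.1,0,-0.5,0],[0,0,0,0,0,0],[0,0,0,0,0,0],[0,0,0,0,0,0]]'
python3 - <<'E'
from g import *
togo(*target(18,0,.065))
for n,b in (("top",(120,300,200,440)),("scene",(80,260,270,450))):
    c=imaging.camera(n)["image"][b[0]:b[1],b[2]:b[3],::-1]; cv2.imwrite(f"pics/{n}5.png",cv2.resize(c,None,fx=3.3,fy=3.3))
E
```

```text
clock: 7.87
tool_pos: [0.5471, 0.0704, 0.1686]
tool_rot: [-0.001, 0.797, 0.604, -0.001]
contact_force: [-0.0, -0.1, -7.3]
grip_width: 0.0155
clock: 8.7
tool_pos: [0.5556, 0.0978, 0.1927]
tool_rot: [0.072, 0.791, 0.6, -0.094]
contact_force: [-0.5, -0.6, -7.6]
grip_width: 0.0155
clock: 9.28
tool_pos: [0.5579, 0.1069, 0.198]
tool_rot: [0.094, 0.787, 0.597, -0.125]
contact_force: [0.4, 0.2, -7.7]
grip_width: 0.0151
t 9.2833 shift cm [-0.08  0.03 -0.02] turn [-0.02  0.01 -0.03] w 0.015074398986317211 F [ 0.387   0.1649 -7.735 ] M [ 0.5055 -0.1651 -0.0377] q [ 0.1742  0.4217  1.3958 -0.2839  1.4681  0.4968]
```

View pics/scene5.png

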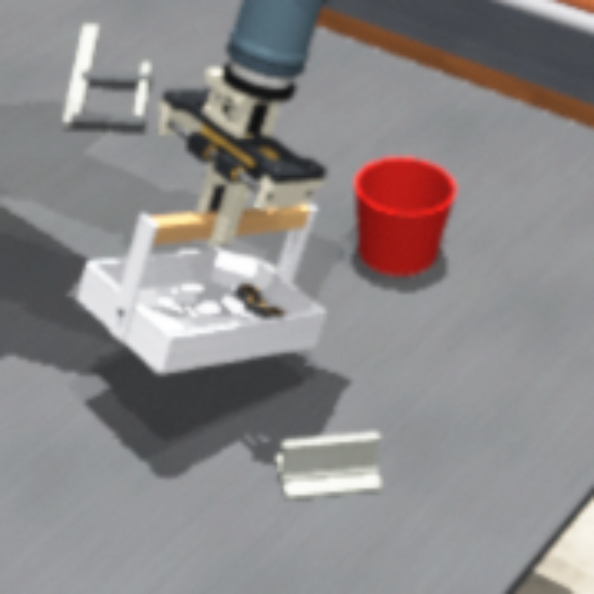

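View pics/top5.png

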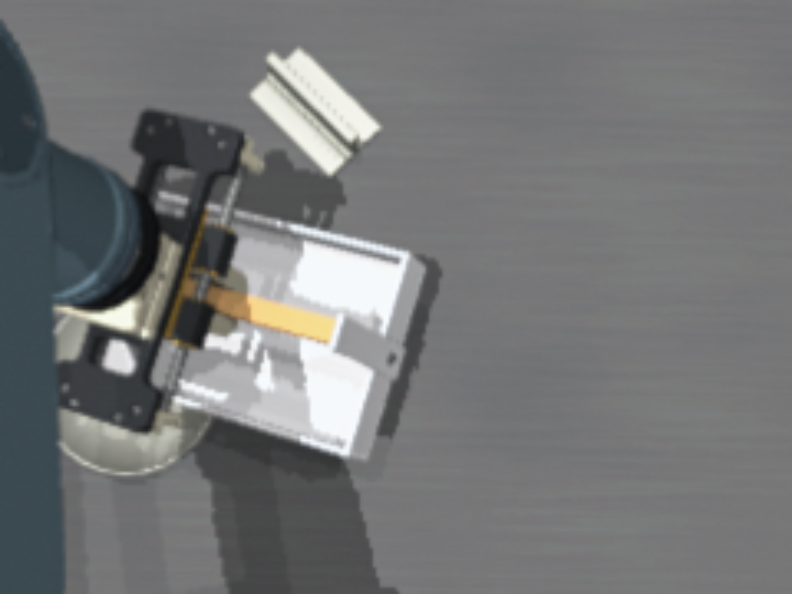

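In the scene view the nuts have slid to the +x wall, at zoom (258,302). I'll check the tote's actual tilt by triangulating against the predicted corners.

```bash
cat >> g.py <<'E'
def overlay(name,box,k,out):
    st,p,r=cur(); Rt=r*flip; c=imaging.camera(name)
    pts={"c-+":(-.11,.075,.045),"c--":(-.11,-.075,.045),"c+-":(.11,-.075,.045),"b--":(-.11,-.075,0),"b+-":(.11,-.075,0),"h-":(-.11,0,.134),"h+":(.11,0,.134),"s":(.0928,.0578,0)}
    im=cv2.resize(np.ascontiguousarray(c["image"][box[0]:box[1],box[2]:box[3],::-1]),None,fx=k,fy=k)
    for n,q in pts.items():
        w=p+Rt.apply(np.array(q)-TC); u=(proj(c,w)[0]-[box[2],box[0]])*k
        cv2.circle(im,tuple(int(v) for v in u),3,(255,0,255),1)
        if n=="s": print("spout edge",w)
    cv2.imwrite(out,im)
E
python3 -c "
from g import *
overlay('scene',(110,210,280,380),6,'pics/ov5.png')"
```

```text
spout edge [0.5218 0.1921 0.0647]
```

View pics/ov5.png

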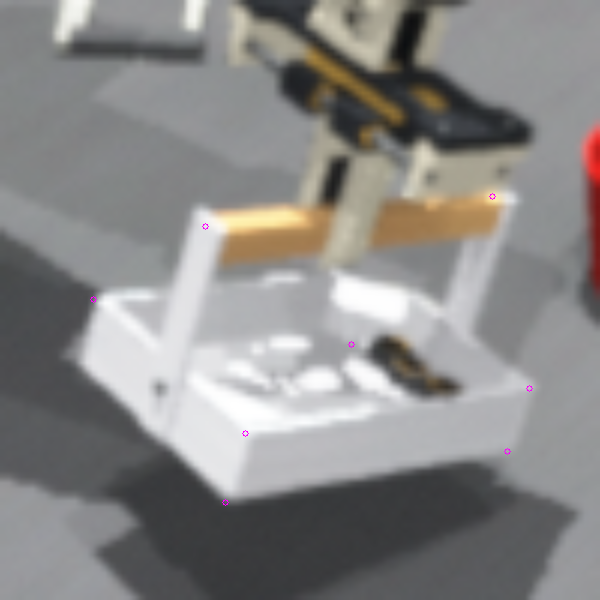

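The prediction matches to within a few pixels, so there is no grip slip. Next I'll swing to the diagonal tilt, about 36° in total towards the spout.

```bash
python3 -m crank '[[0.02,-0.1,-0.07,-0.46,-0.15,0.07],[0.04,-0.2,-0.15,-0.93,-0.29,0.15],[0.04,-0.2,-0.15,-0.93,-0.29,0.15],[0.04,-0.2,-0.15,-0.93,-0.29,0.15],[0.04,-0.2,-0.15,-0.93,-0.29,0.15],[0.04,-0.2,-0.15,-0.93,-0.29,0.15],[0.04,-0.2,-0.15,-0.93,-0.29,0.15],[0.04,-0.2,-0.15,-0.93,-0.29,0.15],[0.04,-0.2,-0.15,-0.93,-0.29,0.15],[0.04,-0.2,-0.15,-0.93,-0.29,0.15]]'
python3 -m crank '[[0.04,-0.2,-0.15,-0.93,-0.29,0.15],[0.04,-0.2,-0.15,-0.93,-0.29,0.15],[0.04,-0.2,-0.15,-0.93,-0.29,0.15],[0.04,-0.2,-0.15,-0.93,-0.29,0.15],[0.02,-0.1,-0.07,-0.46,-0.15,0.07],[0,0,0,0,0,0]]'
python3 - <<'E'
from g import *
togo(*target(25.5,25.5,.065))
overlay('scene',(110,210,280,380),6,'pics/ov6.png')
E
```

```text
clock: 10.27
tool_pos: [0.5407, 0.1205, 0.209]
tool_rot: [0.171, 0.781, 0.593, -0.096]
contact_force: [-0.3, 0.2, -6.7]
grip_width: 0.0158
clock: 10.77
tool_pos: [0.5318, 0.1271, 0.2127]
tool_rot: [0.207, 0.777, 0.59, -0.082]
contact_force: [0.9, -0.3, -7.7]
grip_width: 0.0158
t 10.7667 shift cm [ 0.44 -2.61 -1.57] turn [-11.96  -3.72   1.9 ] w 0.01580420466610009 F [ 0.8662 -0.259  -7.6793] M [ 0.7945  0.3327 -0.0314] q [ 0.3225  0.3145  1.5645 -0.4639  1.3161  0.7258]
spout edge [0.5212 0.1933 0.0647]
```

View pics/ov6.png

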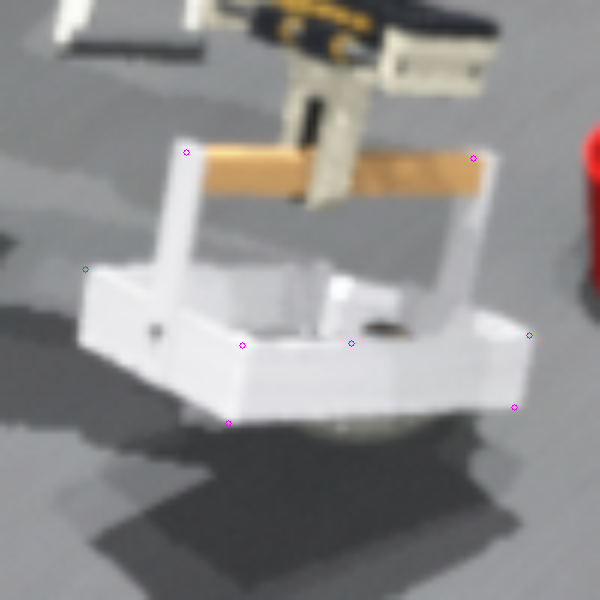

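The tote still matches the prediction, with one nut visible near the spout at (385,330). I'll continue to the full tilt.

```bash
python3 -m crank '[[0.02,-0.1,-0.07,-0.46,-0.15,0.07],[0.04,-0.2,-0.13,-0.93,-0.29,0.15],[0.04,-0.2,-0.13,-0.93,-0.29,0.15],[0.04,-0.2,-0.13,-0.93,-0.29,0.15],[0.04,-0.2,-0.13,-0.93,-0.29,0.15],[0.04,-0.2,-0.13,-0.93,-0.29,0.15],[0.04,-0.2,-0.13,-0.93,-0.29,0.15],[0.04,-0.2,-0.13,-0.93,-0.29,0.15],[0.04,-0.2,-0.13,-0.93,-0.29,0.15],[0.04,-0.2,-0.13,-0.93,-0.29,0.15]]'
python3 -m crank '[[0.04,-0.2,-0.13,-0.93,-0.29,0.15],[0.04,-0.2,-0.13,-0.93,-0.29,0.15],[0.04,-0.2,-0.13,-0.93,-0.29,0.15],[0.02,-0.1,-0.06,-0.4,-0.12,0.07],[0,0,0,0,0,0],[0,0,0,0,0,0],[0,0,0,0,0,0],[0,0,0,0,0,0],[0,0,0,0,0,0],[0,0,0,0,0,0]]'
python3 - <<'E'
from g import *
togo(*target(25.5,25.5,.065))
overlay('scene',(110,210,280,380),6,'pics/ov7.png')
overlay('top',(170,280,190,320),5,'pics/ov7t.png')
E
```

```text
clock: 11.65
tool_pos: [0.5134, 0.1396, 0.2167]
tool_rot: [0.281, 0.764, 0.579, -0.052]
contact_force: [-0.1, -0.9, -6.9]
grip_width: 0.0158
clock: 12.48
tool_pos: [0.5068, 0.1437, 0.2171]
tool_rot: [0.307, 0.758, 0.574, -0.042]
contact_force: [0.4, -0.5, -6.6]
grip_width: 0.0154
t 12.4833 shift cm [-0.15  0.08 -0.17] turn [ 0.02  0.05 -0.1 ] w 0.015404514709399448 F [ 0.3544 -0.4866 -6.5896] M [1.0126 0.731  0.0055] q [ 0.4775  0.2672  1.7099 -0.6762  1.2257  1.0085]
spout edge [0.5224 0.192  0.0627]
spout edge [0.5224 0.192  0.0627]
```

View pics/ov7.png

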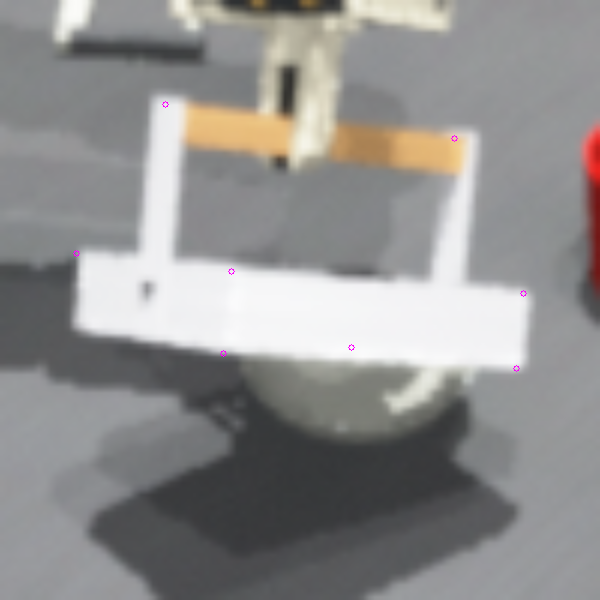

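View pics/ov7t.png

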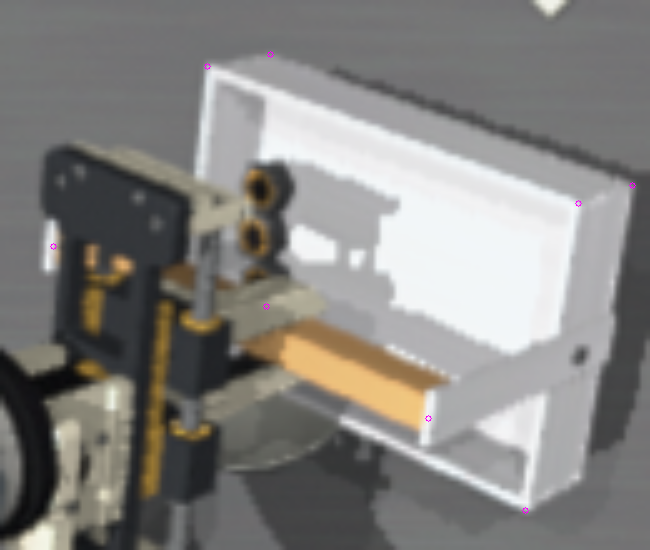

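The nuts are in a row along the +x wall: top view (263,188), (257,237) and (262,275), with the fourth hidden. I'll measure them on the tote floor.

```bash
cat >> g.py <<'E'
def floorpt(name,px,h=.017):
    st,p,r=cur(); Rt=r*flip; c=imaging.camera(name); o,d=ray(c,px)
    oo=Rt.inv().apply(o-p)+TC; dd=Rt.inv().apply(d); return (oo+dd*((h-oo[2])/dd[:,2])[:,None])*1000
E
python3 - <<'E'
from g import *
z=np.array([[261,188],[255,236],[260,274],[246,95],[266,98]],float)/5+[190,170]
print(floorpt("top",z))
E
```

```text
[[ 91.1472 -12.2773  17.    ]
 [ 91.4242  13.9047  17.    ]
 [ 85.245   32.7083  17.    ]
 [107.9039 -56.7426  17.    ]
 [ 94.7075 -59.0204  17.    ]]
```

The far nut is still about 67 mm from the spout, because the row is wedged along the +x wall. I'll lean the slope towards +y for a while so the row collapses into a cluster, then come back to the diagonal.

```bash
cat >> g.py <<'E'
def rows(b,n):
    st,p,r=cur(); rel=(r.inv()*b[1]).as_rotvec(); s=R.from_rotvec(rel/n)
    e=TC*0; e=flip.inv().apply(E_-TC)  # spout edge in tool axes
    Ew=b[0]+b[1].apply(e); cor=r.inv().apply(Ew-(p+r.apply(e)))
    print(n,"shift cm",((e-s.apply(e))*100+cor*100/n).round(3),"turn",np.degrees(rel/n).round(3))
E
python3 - <<'E'
from g import *
for a in ((8,34),(2,34)):
    b=target(*a,.066); togo(*b); rows(b,16)
E
```

```text
t 12.6333 shift cm [-3.24 -2.36  2.77] turn [-7.91 16.56  5.54] w 0.015357542286217761 F [-0.0902 -0.8271 -7.4141] M [ 1.0613  0.7399 -0.0132] q [ 0.4777  0.2672  1.71   -0.6763  1.2257  1.0085]
16 shift cm [-0.234 -0.15   0.136] turn [-0.494  1.035  0.346]
t 12.6333 shift cm [-3.98 -2.62  4.24] turn [-7.89 22.33  6.87] w 0.015357542286217761 F [-0.0902 -0.8271 -7.4141] M [ 1.0613  0.7399 -0.0132] q [ 0.4777  0.2672  1.71   -0.6763  1.2257  1.0085]
16 shift cm [-0.307 -0.166  0.207] turn [-0.493  1.396  0.429]
```

```bash
python3 -m crank '[[-0.12,-0.08,0.07,-0.25,0.52,0.17],[-0.23,-0.15,0.14,-0.5,1.03,0.35],[-0.23,-0.15,0.14,-0.5,1.03,0.35],[-0.23,-0.15,0.14,-0.5,1.03,0.35],[-0.23,-0.15,0.14,-0.5,1.03,0.35],[-0.23,-0.15,0.14,-0.5,1.03,0.35],[-0.23,-0.15,0.14,-0.5,1.03,0.35],[-0.23,-0.15,0.14,-0.5,1.03,0.35],[-0.23,-0.15,0.14,-0.5,1.03,0.35],[-0.23,-0.15,0.14,-0.5,1.03,0.35]]'
python3 -m crank '[[-0.23,-0.15,0.14,-0.5,1.03,0.35],[-0.23,-0.15,0.14,-0.5,1.03,0.35],[-0.23,-0.15,0.14,-0.5,1.03,0.35],[-0.23,-0.15,0.14,-0.5,1.03,0.35],[-0.23,-0.15,0.14,-0.5,1.03,0.35],[-0.12,-0.08,0.07,-0.25,0.52,0.17],[0,0,0,0,0,0],[0,0,0,0,0,0]]'
python3 - <<'E'
from g import *
togo(*target(8,34,.065))
overlay('scene',(110,210,280,380),6,'pics/ov8.png')
overlay('top',(170,280,190,320),5,'pics/ov8t.png')
E
```

```text
clock: 13.47
tool_pos: [0.4907, 0.1203, 0.207]
tool_rot: [0.289, 0.761, 0.577, 0.056]
contact_force: [-0.2, 0.2, -7.3]
grip_width: 0.0157
clock: 14.13
tool_pos: [0.4834, 0.1074, 0.1991]
tool_rot: [0.278, 0.76, 0.577, 0.111]
contact_force: [0.5, 0.6, -6.8]
grip_width: 0.0162
t 14.1333 shift cm [-0.16 -0.14  0.15] turn [-0.41  1.16  0.34] w 0.016163903119694106 F [ 0.5009  0.6368 -6.7597] M [0.4489 1.242  0.0291] q [ 0.3142  0.0181  2.0489 -0.6701  0.7665  1.0076]
spout edge [0.5217 0.1907 0.0649]
spout edge [0.5222 0.1911 0.0651]
```

View pics/ov8t.png

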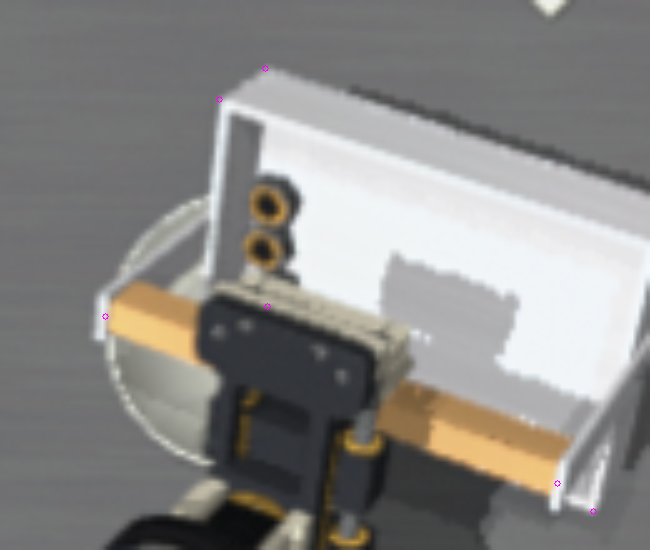

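View pics/ov8.png

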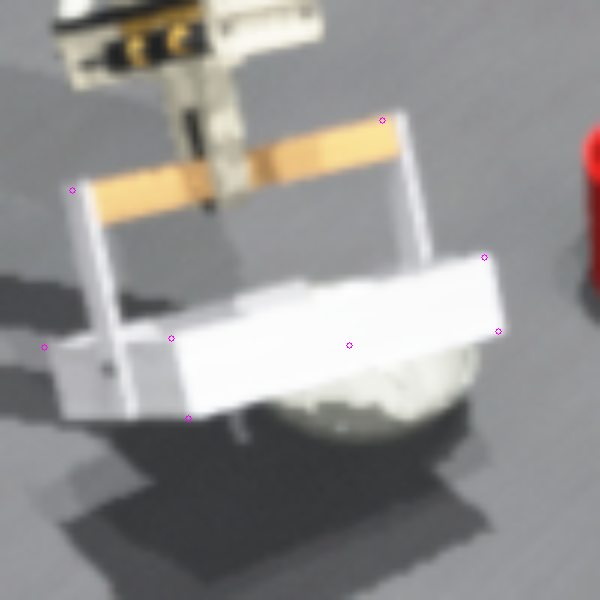

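The row still stands along the +x wall at top view (270,205) and (263,248). I'll lean gently past, towards −x and +y, so the last nut slides off the row and drops in beside it.

```bash
python3 - <<'E'
from g import *
z=np.array([[268,204],[262,248],[282,275]],float)/5+[190,170]
print(floorpt("top",z))
b=target(-12,33,.066); togo(*b); rows(b,18)
E
```

```text
[[ 91.4645 -11.8614  17.    ]
 [ 91.7418  13.8105  17.    ]
 [ 79.0347  25.0679  17.    ]]
t 14.2833 shift cm [-3.45 -1.27  4.44] turn [ 0.55 20.    5.99] w 0.015537011245677955 F [-0.1992 -0.3329 -7.471 ] M [ 0.4348  1.2695 -0.0216] q [ 0.3148  0.0189  2.0477 -0.6699  0.7661  1.0076]
18 shift cm [-0.235 -0.059  0.213] turn [0.031 1.111 0.333]
```

```bash
python3 -m crank '[[-0.12,-0.03,0.1,0,0.55,0.17],[-0.23,-0.06,0.21,0.03,1.1,0.33],[-0.23,-0.06,0.21,0.03,1.1,0.33],[-0.23,-0.06,0.21,0.03,1.1,0.33],[-0.23,-0.06,0.21,0.03,1.1,0.33],[-0.23,-0.06,0.21,0.03,1.1,0.33],[-0.23,-0.06,0.21,0.03,1.1,0.33],[-0.23,-0.06,0.21,0.03,1.1,0.33],[-0.23,-0.06,0.21,0.03,1.1,0.33],[-0.23,-0.06,0.21,0.03,1.1,0.33]]'
python3 -m crank '[[-0.23,-0.06,0.21,0.03,1.1,0.33],[-0.23,-0.06,0.21,0.03,1.1,0.33],[-0.23,-0.06,0.21,0.03,1.1,0.33],[-0.23,-0.06,0.21,0.03,1.1,0.33],[-0.12,-0.03,0.1,0,0.55,0.17],[0,0,0,0,0,0]]'
python3 - <<'E'
from g import *
togo(*target(-12,33,.065))
overlay('top',(170,280,190,320),5,'pics/ov9t.png')
overlay('scene',(110,210,280,380),6,'pics/ov9.png')
E
```

```text
clock: 15.12
tool_pos: [0.4827, 0.0834, 0.1806]
tool_rot: [0.219, 0.763, 0.579, 0.186]
contact_force: [0.4, 1.0, -8.3]
grip_width: 0.0157
clock: 15.62
tool_pos: [0.4826, 0.0729, 0.1701]
tool_rot: [0.19, 0.762, 0.578, 0.221]
contact_force: [-1.1, -0.4, -8.2]
grip_width: 0.0155
t 15.6167 shift cm [-0.83 -0.16  0.99] turn [0.03 4.67 1.36] w 0.015474035054513677 F [-1.0943 -0.4084 -8.247 ] M [-0.2186  1.3586  0.0072] q [-0.0918 -0.1097  2.2432  0.0405  0.4178  0.149 ]
spout edge [0.5204 0.1907 0.0647]
spout edge [0.5208 0.1908 0.065 ]
```

View pics/ov9t.png

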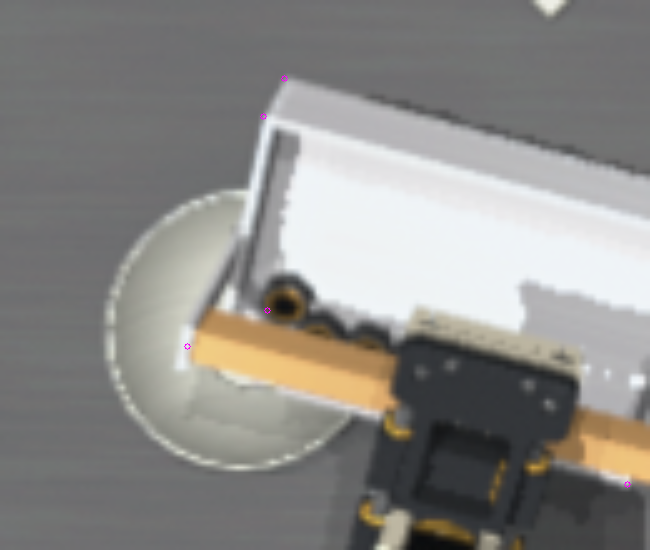

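View pics/ov9.png

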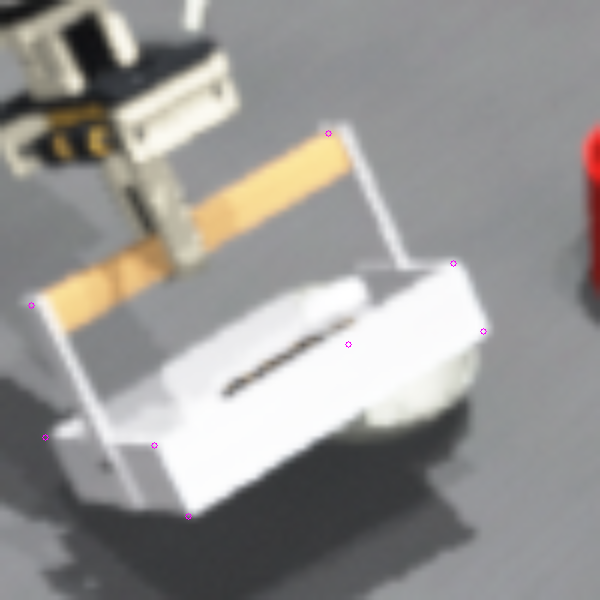

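The row collapsed. The nuts now show at top view (285,302), (323,325) and (368,332), near the +y side. Joint 5 is getting low (0.42), so I'll go no further this way. I'll measure, then return to the diagonal.

```bash
python3 - <<'E'
from g import *
z=np.array([[284,301],[322,328],[368,335]],float)/5+[190,170]
print(floorpt("top",z))
for a in ((20,31),(25,26)):
  b=target(*a,.065); togo(*b); rows(b,24)
E
```

```text
[[83.5249 39.5474 17.    ]
 [61.5457 49.4022 17.    ]
 [37.875  46.2735 17.    ]]
t 15.7667 shift cm [ 6.43  1.47 -3.28] turn [  1.92 -25.66  -7.54] w 0.01538039202489413 F [-0.2455  0.161  -7.4978] M [-0.2367  1.2906 -0.0078] q [-0.0894 -0.1096  2.2418  0.0378  0.4173  0.153 ]
24 shift cm [ 0.23   0.075 -0.193] turn [ 0.08  -1.069 -0.314]
t 15.7667 shift cm [ 7.71  2.58 -3.02] turn [  6.74 -30.57  -8.69] w 0.01538039202489413 F [-0.2455  0.161  -7.4978] M [-0.2367  1.2906 -0.0078] q [-0.0894 -0.1096  2.2418  0.0378  0.4173  0.153 ]
24 shift cm [ 0.273  0.121 -0.211] turn [ 0.281 -1.274 -0.362]
```

```bash
python3 - <<'E'
from g import *
z=np.array([[226,388],[350,322]],float)/6+[280,110]
st,p,r=cur(); Rt=r*flip; c=imaging.camera("scene"); o,d=ray(c,z); oo=Rt.inv().apply(o-p)+TC; dd=Rt.inv().apply(d)
for y in (.045,.06,.071): print((oo+dd*((y-oo[1])/dd[:,1])[:,None])*1000)
im=c["image"][160:190,300:345,::-1]; cv2.imwrite("pics/n9.png",cv2.resize(im,None,fx=16,fy=16,interpolation=cv2.INTER_CUBIC))
E
```

```text
[[-3.0023 45.     20.7943]
 [92.6463 45.     15.4417]]
[[  3.7045  60.      16.8746]
 [100.2633  60.      11.471 ]]
[[  8.6228  71.      14.0001]
 [105.8491  71.       8.5592]]
```

View pics/n9.png

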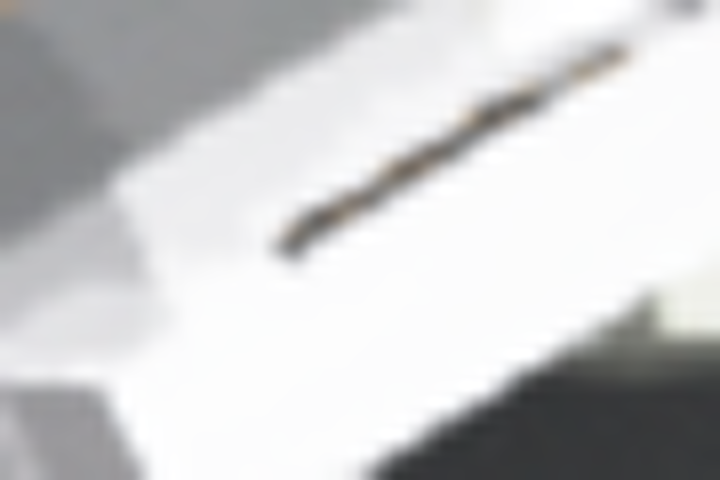

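The four nuts now lie in a row along the +y wall, from x ≈ 15 to 84 mm. Leaning the other way until only the last nut drops across should leave an L-shaped cluster at the spout. I'll step there with checks.

```bash
python3 - <<'E'
from g import *
b=target(32,8,.066); togo(*b); rows(b,28)
E
```

```text
t 15.8167 shift cm [ 9.1   6.07 -0.57] turn [ 24.51 -37.92  -9.74] w 0.0158558027754558 F [ 0.6215  0.0173 -7.2856] M [-0.1647  1.3546  0.0213] q [-0.089  -0.1096  2.2416  0.0382  0.4171  0.1527]
28 shift cm [ 0.285  0.229 -0.167] turn [ 0.875 -1.354 -0.348]
```

```bash
python3 -m crank '[[0.14,0.11,-0.08,0.44,-0.68,-0.17],[0.28,0.23,-0.17,0.87,-1.35,-0.35],[0.28,0.23,-0.17,0.87,-1.35,-0.35],[0.28,0.23,-0.17,0.87,-1.35,-0.35],[0.28,0.23,-0.17,0.87,-1.35,-0.35],[0.28,0.23,-0.17,0.87,-1.35,-0.35],[0.28,0.23,-0.17,0.87,-1.35,-0.35],[0.28,0.23,-0.17,0.87,-1.35,-0.35],[0.28,0.23,-0.17,0.87,-1.35,-0.35],[0.28,0.23,-0.17,0.87,-1.35,-0.35]]'
python3 - <<'E'
from g import *
b=target(32,8,.066); togo(*b); rows(b,18)
E
```

```text
clock: 16.65
tool_pos: [0.5017, 0.097, 0.1967]
tool_rot: [0.205, 0.776, 0.589, 0.088]
contact_force: [-0.2, -0.0, -7.9]
grip_width: 0.0154
t 16.65 shift cm [ 5.83  4.12 -1.29] turn [ 16.29 -25.13  -6.47] w 0.015436557159354446 F [-0.2021 -0.0476 -7.948 ] M [0.2987 0.8531 0.0102] q [ 0.1729  0.0438  1.9468 -0.3837  0.832   0.6596]
18 shift cm [ 0.29   0.232 -0.169] turn [ 0.905 -1.396 -0.36 ]
```

```bash
python3 -m crank '[[0.29,0.23,-0.17,0.9,-1.4,-0.36],[0.29,0.23,-0.17,0.9,-1.4,-0.36],[0.29,0.23,-0.17,0.9,-1.4,-0.36],[0.29,0.23,-0.17,0.9,-1.4,-0.36],[0.29,0.23,-0.17,0.9,-1.4,-0.36],[0.29,0.23,-0.17,0.9,-1.4,-0.36],[0.29,0.23,-0.17,0.9,-1.4,-0.36],[0.29,0.23,-0.17,0.9,-1.4,-0.36],[0.29,0.23,-0.17,0.9,-1.4,-0.36],[0.29,0.23,-0.17,0.9,-1.4,-0.36]]'
python3 -m crank '[[0.29,0.23,-0.17,0.9,-1.4,-0.36],[0.29,0.23,-0.17,0.9,-1.4,-0.36],[0.29,0.23,-0.17,0.9,-1.4,-0.36],[0.29,0.23,-0.17,0.9,-1.4,-0.36],[0.29,0.23,-0.17,0.9,-1.4,-0.36],[0.29,0.23,-0.17,0.9,-1.4,-0.36],[0.15,0.11,-0.09,0.45,-0.7,-0.2],[0,0,0,0,0,0]]'
python3 - <<'E'
from g import *
b=target(32,8,.066); togo(*b)
overlay('top',(170,280,190,320),5,'pics/ov10t.png')
overlay('scene',(110,210,280,380),6,'pics/ov10.png')
E
```

```text
clock: 17.48
tool_pos: [0.5272, 0.1249, 0.2136]
tool_rot: [0.216, 0.776, 0.589, -0.059]
contact_force: [-0.6, -0.1, -8.2]
grip_width: 0.0155
clock: 18.15
tool_pos: [0.546, 0.143, 0.2177]
tool_rot: [0.221, 0.767, 0.583, -0.155]
contact_force: [0.8, 0.5, -8.0]
grip_width: 0.0156
t 18.15 shift cm [ 0.28  0.34 -0.31] turn [ 1.48 -2.16 -0.51] w 0.015596377777544008 F [ 0.7502  0.5252 -7.9782] M [ 1.0531 -0.0584  0.0457] q [ 0.3786  0.4447  1.3995 -0.5132  1.5069  0.7382]
spout edge [0.5226 0.1926 0.0647]
spout edge [0.522  0.1921 0.0649]
```

View pics/ov10.png

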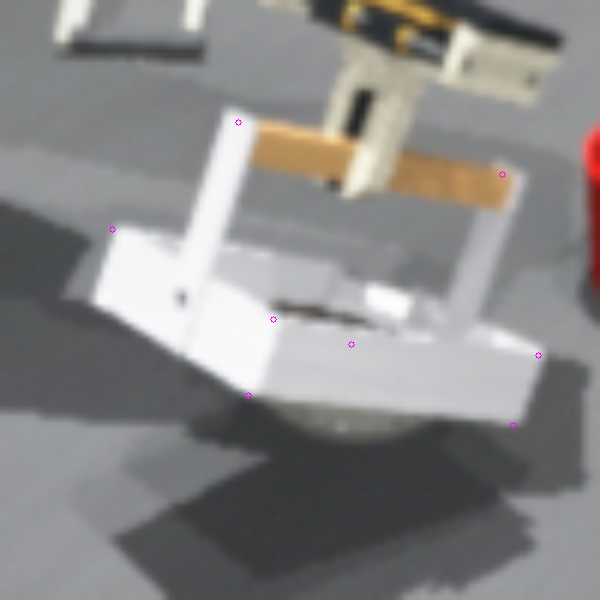

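View pics/ov10t.png

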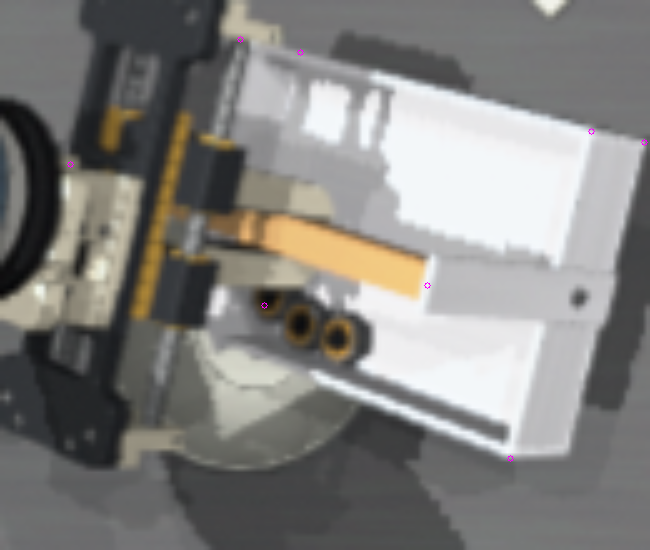

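The top view shows the row along the +y wall at (340,338), (300,323) and (266,300), with the last nut still standing. I'll continue in small steps past zero y-slope.

```bash
python3 - <<'E'
from g import *
z=np.array([[338,338],[299,323],[264,301]],float)/5+[190,170]
print(floorpt("top",z))
b=target(31,0,.066); togo(*b); rows(b,10)
E
```

```text
[[26.9056 55.9868 17.    ]
 [53.8354 55.7403 17.    ]
 [80.1161 51.3764 17.    ]]
t 18.3 shift cm [0.51 2.13 0.82] turn [ 9.08 -1.06 -2.49] w 0.015618887992217351 F [-1.1157  0.2115 -7.0453] M [ 1.0139 -0.0222 -0.0562] q [ 0.3776  0.4416  1.4028 -0.5136  1.5075  0.738 ]
10 shift cm [0.047 0.22  0.066] turn [ 0.908 -0.106 -0.249]
```

```bash
python3 -m crank '[[0.05,0.22,0.07,0.9,-0.1,-0.25],[0.05,0.22,0.07,0.9,-0.1,-0.25],[0.05,0.22,0.07,0.9,-0.1,-0.25],[0.05,0.22,0.07,0.9,-0.1,-0.25],[0.05,0.22,0.07,0.9,-0.1,-0.25],[0.05,0.22,0.07,0.9,-0.1,-0.25],[0.05,0.22,0.07,0.9,-0.1,-0.25],[0.05,0.22,0.07,0.9,-0.1,-0.25],[0.05,0.22,0.07,0.9,-0.1,-0.25],[0.05,0.22,0.07,0.9,-0.1,-0.25]]'
python3 - <<'E'
from g import *
b=target(31,-8,.066); togo(*b); rows(b,10)
overlay('top',(170,280,190,320),5,'pics/ov11t.png')
E
```

```text
clock: 19.13
tool_pos: [0.5668, 0.1363, 0.2118]
tool_rot: [0.161, 0.767, 0.583, -0.213]
contact_force: [-0.8, -0.2, -7.5]
grip_width: 0.0154
t 19.1333 shift cm [0.26 1.7  0.8 ] turn [ 7.55 -0.02 -2.09] w 0.01540722307323271 F [-0.762  -0.1597 -7.521 ] M [ 1.0634 -0.4146 -0.0131] q [ 0.3156  0.5576  1.2264 -0.4449  1.6699  0.6138]
10 shift cm [0.023 0.176 0.07 ] turn [ 0.755 -0.002 -0.209]
spout edge [0.5219 0.1911 0.0655]
```

View pics/ov11t.png

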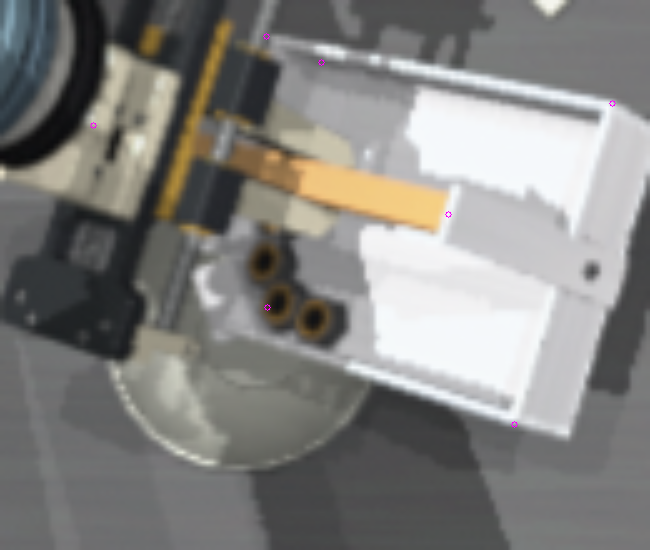

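```bash
python3 - <<'E'
from g import *
z=np.array([[313,319],[276,303],[264,263]],float)/5+[190,170]
P=floorpt("top",z);print(P, np.hypot(P[:,0]-90,P[:,1]-55))
c=imaging.camera("scene")
im=c["image"][130:190,310:390,::-1]; cv2.imwrite("pics/n11.png",cv2.resize(im,None,fx=9,fy=9,interpolation=cv2.INTER_CUBIC))
E
```

```text
[[45.4509 57.3467 17.    ]
 [72.4682 55.0978 17.    ]
 [88.9264 37.3001 17.    ]] [44.6108 17.5321 17.7324]
```

View pics/n11.png

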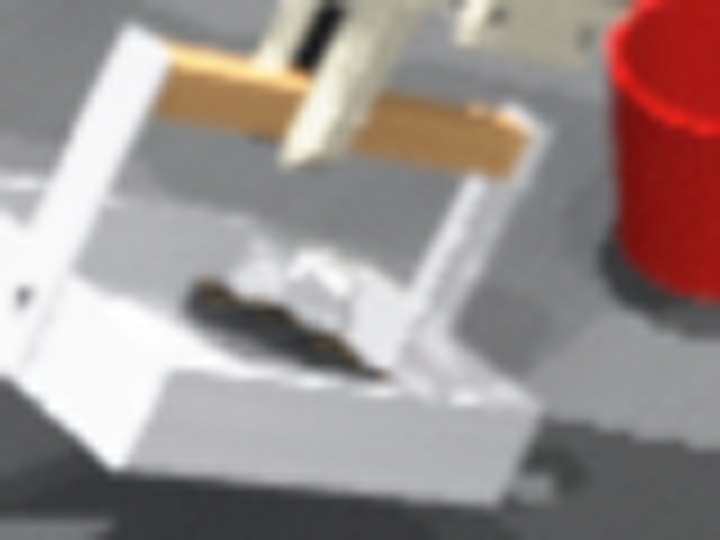

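The nuts now form an L around the spout at (45,57), (72,55) and (89,37), with the fourth about (92,12). All are within about 45 mm of the spout. Next I'll return to the diagonal tilt.

```bash
python3 - <<'E'
from g import *
b=target(25,24,.062); togo(*b); rows(b,20)
E
```

```text
t 19.2833 shift cm [-1.16 -5.63  0.18] turn [-22.96   5.59   6.35] w 0.014998803961764184 F [ 0.0712  0.0585 -7.1785] M [ 0.985  -0.458  -0.0026] q [ 0.3156  0.5574  1.2275 -0.4455  1.6685  0.6149]
20 shift cm [-0.072 -0.274 -0.047] turn [-1.148  0.279  0.318]
```

```bash
python3 -m crank '[[-0.03,-0.14,-0.03,-0.57,0.14,0.16],[-0.07,-0.27,-0.05,-1.15,0.28,0.32],[-0.07,-0.27,-0.05,-1.15,0.28,0.32],[-0.07,-0.27,-0.05,-1.15,0.28,0.32],[-0.07,-0.27,-0.05,-1.15,0.28,0.32],[-0.07,-0.27,-0.05,-1.15,0.28,0.32],[-0.07,-0.27,-0.05,-1.15,0.28,0.32],[-0.07,-0.27,-0.05,-1.15,0.28,0.32],[-0.07,-0.27,-0.05,-1.15,0.28,0.32],[-0.07,-0.27,-0.05,-1.15,0.28,0.32]]'
python3 -m crank '[[-0.07,-0.27,-0.05,-1.15,0.28,0.32],[-0.07,-0.27,-0.05,-1.15,0.28,0.32],[-0.07,-0.27,-0.05,-1.15,0.28,0.32],[-0.07,-0.27,-0.05,-1.15,0.28,0.32],[-0.07,-0.27,-0.05,-1.15,0.28,0.32],[-0.07,-0.27,-0.05,-1.15,0.28,0.32],[-0.07,-0.27,-0.05,-1.15,0.28,0.32],[-0.07,-0.27,-0.05,-1.15,0.28,0.32],[-0.05,-0.2,-0.04,-0.8,0.2,0.22],[-0.03,-0.14,-0.03,-0.5,0.12,0.16]]'
python3 -m crank '[[0,0,0,0,0,0],[0,0,0,0,0,0],[0,0,0,0,0,0],[0,0,0,0,0,0],[0,0,0,0,0,0],[0,0,0,0,0,0]]'
python3 - <<'E'
from g import *
b=target(25,24,.062); togo(*b)
overlay('top',(170,280,190,320),5,'pics/ov12t.png')
overlay('scene',(110,210,280,380),6,'pics/ov12.png')
E
```

```text
clock: 20.12
tool_pos: [0.5398, 0.1397, 0.2173]
tool_rot: [0.227, 0.768, 0.583, -0.133]
contact_force: [-0.6, -0.1, -8.2]
grip_width: 0.0157
clock: 20.95
tool_pos: [0.5134, 0.1415, 0.2172]
tool_rot: [0.286, 0.762, 0.578, -0.057]
contact_force: [-0.0, 0.2, -7.8]
grip_width: 0.0155
clock: 21.45
tool_pos: [0.5144, 0.1414, 0.2172]
tool_rot: [0.286, 0.762, 0.578, -0.057]
contact_force: [0.1, 0.7, -7.7]
grip_width: 0.0159
t 21.45 shift cm [-0.15 -0.46  0.02] turn [-1.52  0.35  0.37] w 0.015921930876266987 F [ 0.0634  0.7044 -7.7488] M [1.0201 0.597  0.0117] q [ 0.445   0.2849  1.6632 -0.6264  1.2569  0.9366]
spout edge [0.5228 0.1923 0.063 ]
spout edge [0.5227 0.1923 0.063 ]
```

View pics/ov12t.png

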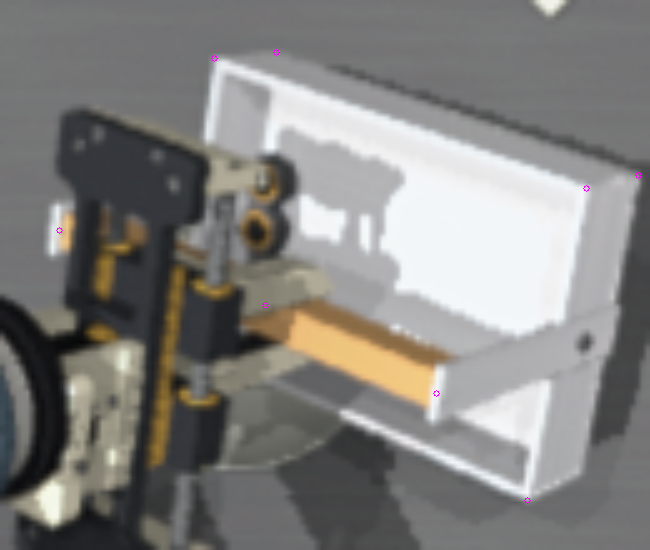

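View pics/ov12.png

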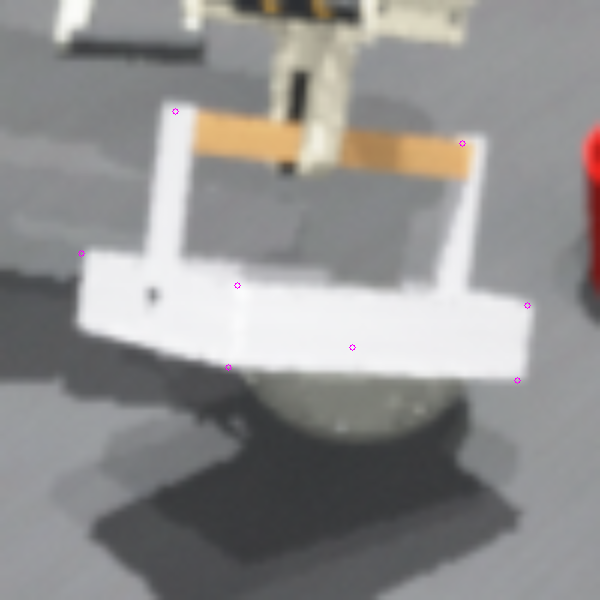

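```bash
python3 - <<'E'
from g import *
z=np.array([[265,181],[260,230],[275,268]],float)/5+[190,170]
P=floorpt("top",z);print(P, np.hypot(P[:,0]-90,P[:,1]-55))
c=imaging.camera("top"); im=c["image"][190:250,215:275,::-1]; cv2.imwrite("pics/n12.png",cv2.resize(im,None,fx=10,fy=10,interpolation=cv2.INTER_CUBIC))
E
```

```text
[[ 91.035  -13.9282  17.    ]
 [ 89.7274  11.963   17.    ]
 [ 76.552   28.2541  17.    ]] [68.936  43.0379 29.9365]
```

View pics/n12.png

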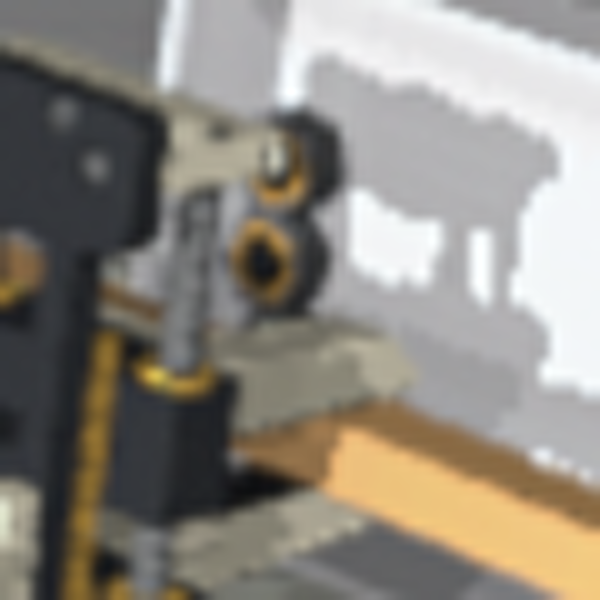

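The train of nuts slid round the corner back along the +x wall, with the last nut at y ≈ −14. It had still been moving when I turned back. I'll lean towards +y again to slide it half-way back, with frequent looks.

```bash
python3 - <<'E'
from g import *
b=target(6,34,.065); togo(*b); rows(b,18)
E
```

```text
t 21.65 shift cm [-3.49 -3.08  3.16] turn [-10.99  18.38   6.19] w 0.015790114969396734 F [-0.4537 -0.5317 -6.1931] M [ 0.9714  0.5803 -0.011 ] q [ 0.4452  0.2846  1.6635 -0.6264  1.2569  0.9367]
18 shift cm [-0.229 -0.177  0.13 ] turn [-0.611  1.021  0.344]
```

```bash
python3 -m crank '[[-0.12,-0.09,0.07,-0.3,0.5,0.17],[-0.23,-0.18,0.13,-0.61,1.02,0.34],[-0.23,-0.18,0.13,-0.61,1.02,0.34],[-0.23,-0.18,0.13,-0.61,1.02,0.34],[-0.23,-0.18,0.13,-0.61,1.02,0.34],[-0.23,-0.18,0.13,-0.61,1.02,0.34],[-0.23,-0.18,0.13,-0.61,1.02,0.34],[-0.23,-0.18,0.13,-0.61,1.02,0.34],[-0.23,-0.18,0.13,-0.61,1.02,0.34],[-0.23,-0.18,0.13,-0.61,1.02,0.34]]'
python3 -m crank '[[-0.23,-0.18,0.13,-0.61,1.02,0.34],[-0.23,-0.18,0.13,-0.61,1.02,0.34],[-0.23,-0.18,0.13,-0.61,1.02,0.34],[-0.23,-0.18,0.13,-0.61,1.02,0.34],[-0.23,-0.18,0.13,-0.61,1.02,0.34],[-0.23,-0.18,0.13,-0.61,1.02,0.34],[-0.23,-0.18,0.13,-0.61,1.02,0.34],[-0.23,-0.18,0.13,-0.61,1.02,0.34]]'
python3 - <<'E'
from g import *
b=target(-2,34,.065); togo(*b);rows(b,8)
overlay('top',(170,280,190,320),5,'pics/ov13t.png')
E
```

```text
clock: 22.48
tool_pos: [0.4948, 0.119, 0.2072]
tool_rot: [0.276, 0.765, 0.581, 0.045]
contact_force: [0.2, -1.6, -7.4]
grip_width: 0.0158
clock: 23.15
tool_pos: [0.4811, 0.1009, 0.1943]
tool_rot: [0.265, 0.761, 0.578, 0.129]
contact_force: [1.0, -0.6, -7.8]
grip_width: 0.0153
t 23.15 shift cm [-1.42 -0.38  1.64] turn [-0.32  8.13  2.56] w 0.01534229793606925 F [ 1.0365 -0.5696 -7.8485] M [ 0.3195  1.232  -0.0315] q [ 0.2612 -0.0135  2.0891 -0.625   0.6953  0.9446]
8 shift cm [-0.191 -0.043  0.192] turn [-0.04   1.016  0.32 ]
spout edge [0.5196 0.1901 0.064 ]
```

View pics/ov13t.png

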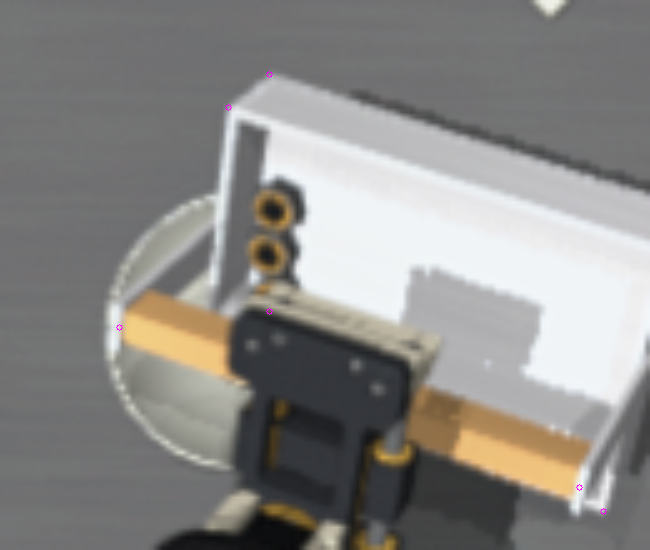

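The row has barely moved, with the last nut at (274,209). I'll go on in small steps.

```bash
python3 -m crank '[[-0.19,-0.04,0.19,-0.04,1,0.32],[-0.19,-0.04,0.19,-0.04,1,0.32],[-0.19,-0.04,0.19,-0.04,1,0.32],[-0.1,-0.02,0.1,-0.02,0.5,0.16]]'
python3 - <<'E'
from g import *
b=target(-2,34,.065); togo(*b);rows(b,4)
overlay('top',(170,280,190,320),5,'pics/ov14t.png')
E
```

```text
clock: 23.53
tool_pos: [0.4815, 0.0932, 0.1884]
tool_rot: [0.247, 0.762, 0.578, 0.155]
contact_force: [-0.7, -0.2, -7.5]
grip_width: 0.0155
t 23.5333 shift cm [-0.82 -0.22  0.89] turn [-0.24  4.66  1.44] w 0.015464577897552644 F [-0.6563 -0.2355 -7.4534] M [0.1515 1.2627 0.0119] q [ 0.1792 -0.0486  2.1353 -0.5318  0.599   0.8254]
4 shift cm [-0.213 -0.052  0.215] turn [-0.06   1.165  0.359]
spout edge [0.5207 0.1905 0.0642]
```

View pics/ov14t.png

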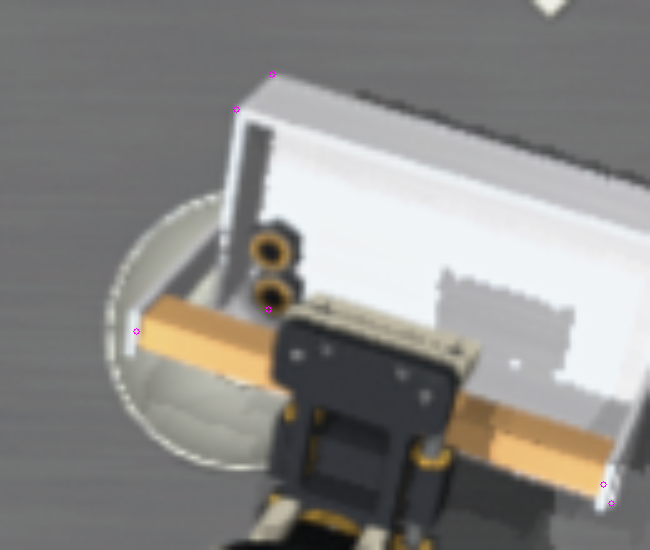

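The train moved, and the last nut is now at (270,248), close to half-way. I'll swing back to the diagonal now.

```bash
python3 - <<'E'
from g import *
z=np.array([[268,248],[270,296]],float)/5+[190,170]
P=floorpt("top",z);print(P)
b=target(22.5,24.5,.062); togo(*b);rows(b,18)
E
```

```text
[[93.196  10.8587 17.    ]
 [88.161  37.9974 17.    ]]
t 23.6333 shift cm [ 4.6   2.61 -1.56] turn [  8.81 -18.51  -5.89] w 0.015525579353608761 F [-0.5591 -0.1035 -7.9798] M [ 0.16    1.2465 -0.0502] q [ 0.1795 -0.0481  2.1348 -0.5326  0.5997  0.8271]
18 shift cm [ 0.231  0.148 -0.134] turn [ 0.489 -1.029 -0.327]
```

```bash
python3 -m crank '[[0.23,0.15,-0.13,0.49,-1.03,-0.33],[0.37,0.24,-0.21,0.8,-1.68,-0.53],[0.37,0.24,-0.21,0.8,-1.68,-0.53],[0.37,0.24,-0.21,0.8,-1.68,-0.53],[0.37,0.24,-0.21,0.8,-1.68,-0.53],[0.37,0.24,-0.21,0.8,-1.68,-0.53]]'
python3 - <<'E'
from g import *
b=target(22.5,24.5,.062); togo(*b);rows(b,6)
overlay('top',(170,280,190,320),5,'pics/ov15t.png')
E
```

```text
clock: 24.13
tool_pos: [0.4947, 0.1148, 0.2041]
tool_rot: [0.268, 0.766, 0.581, 0.064]
contact_force: [0.2, -0.1, -6.9]
grip_width: 0.0157
t 24.1333 shift cm [ 2.05  1.2  -0.96] turn [ 4.41 -9.13 -2.91] w 0.015748861471689506 F [ 0.2434 -0.1123 -6.8896] M [ 0.562   0.9154 -0.0121] q [ 0.3368  0.0867  1.932  -0.6109  0.9085  0.9404]
6 shift cm [ 0.324  0.201 -0.19 ] turn [ 0.736 -1.521 -0.485]
spout edge [0.5227 0.1921 0.0638]
```

View pics/ov15t.png

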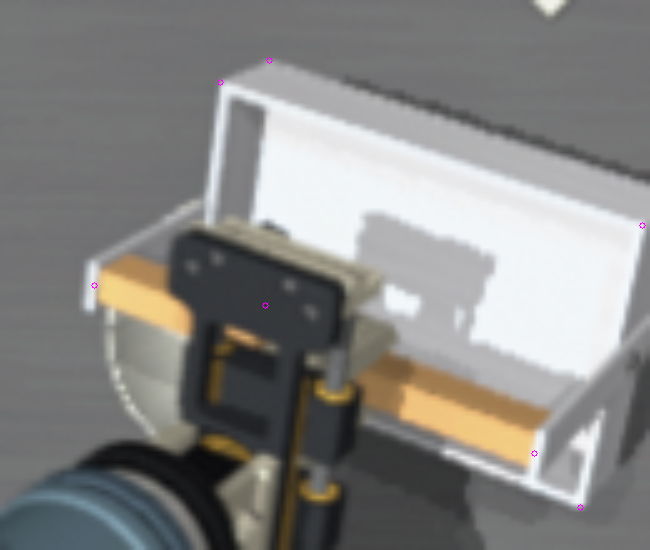

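Only the edge of the end nut shows, at (272,228), so the train is centred near the spout. I'll continue to the diagonal.

```bash
python3 -m crank '[[0.33,0.2,-0.19,0.74,-1.52,-0.48],[0.33,0.2,-0.19,0.74,-1.52,-0.48],[0.33,0.2,-0.19,0.74,-1.52,-0.48],[0.33,0.2,-0.19,0.74,-1.52,-0.48],[0.2,0.12,-0.12,0.45,-0.9,-0.3],[0.12,0.08,-0.07,0.25,-0.6,-0.18],[0,0,0,0,0,0],[0,0,0,0,0,0],[0,0,0,0,0,0],[0,0,0,0,0,0]]'
python3 - <<'E'
from g import *
b=target(22.5,24.5,.062); togo(*b);rows(b,6)
overlay('top',(170,280,190,320),5,'pics/ov16t.png')
overlay('scene',(110,210,280,380),6,'pics/ov16.png')
z=np.array([[280,228],[272,240]],float)/5+[190,170]
E
```

```text
clock: 25.02
tool_pos: [0.5045, 0.1306, 0.2118]
tool_rot: [0.282, 0.764, 0.58, -0.011]
contact_force: [0.0, 0.4, -7.6]
grip_width: 0.0152
t 25.0167 shift cm [ 0.4   0.27 -0.25] turn [ 0.75 -1.64 -0.53] w 0.015224613719138575 F [ 0.0065  0.4265 -7.6186] M [0.8816 0.7993 0.0149] q [ 0.415   0.205   1.7746 -0.6287  1.1252  0.9554]
6 shift cm [ 0.067  0.045 -0.042] turn [ 0.124 -0.273 -0.088]
spout edge [0.5214 0.1912 0.0619]
spout edge [0.5215 0.1912 0.062 ]
```

View pics/ov16t.png

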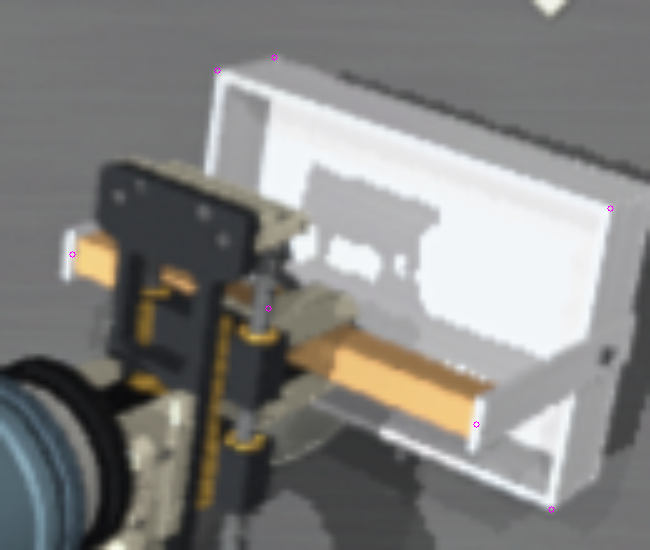

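View pics/ov16.png

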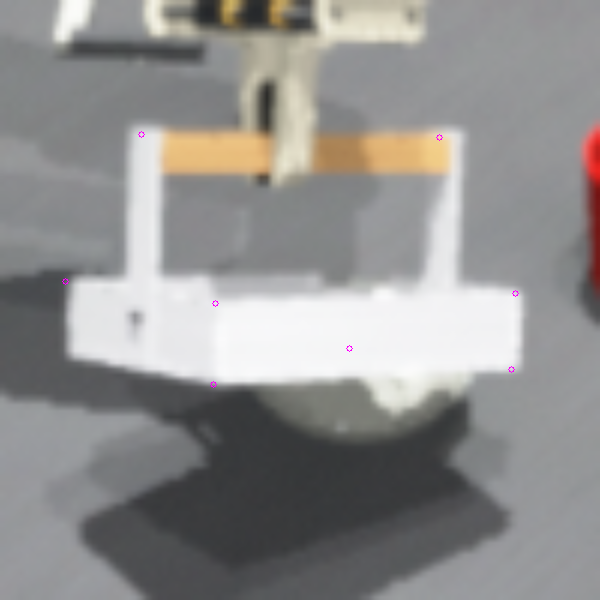

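```bash
python3 - <<'E'
from g import *
st,p,r=cur(); Rt=r*flip; c=imaging.camera("top")
for q in [(92,10),(92,15),(92,20),(90,30),(88,38),(72,55),(46,57),(35,57),(20,57),(65,30)]:
    w=p+Rt.apply(np.r_[q,17]/1000-TC); print(q,((proj(c,w)[0]-[190,170])*5).round())
im=c["image"][205:265,225:285,::-1]; cv2.imwrite("pics/n16.png",cv2.resize(im,None,fx=10,fy=10,interpolation=cv2.INTER_CUBIC))
z=np.array([[272,252],[290,262],[283,285]],float)/5+[190,170]
print(floorpt("top",z,.012))
E
```

```text
(92, 10) [260. 231.]
(92, 15) [259. 240.]
(92, 20) [258. 249.]
(90, 30) [259. 269.]
(88, 38) [260. 284.]
(72, 55) [281. 325.]
(46, 57) [321. 345.]
(35, 57) [339. 353.]
(20, 57) [363. 363.]
(65, 30) [298. 284.]
[[86.7349 20.907  12.    ]
 [74.9635 22.4124 12.    ]
 [77.2611 35.9882 12.    ]]
```

View pics/n16.png

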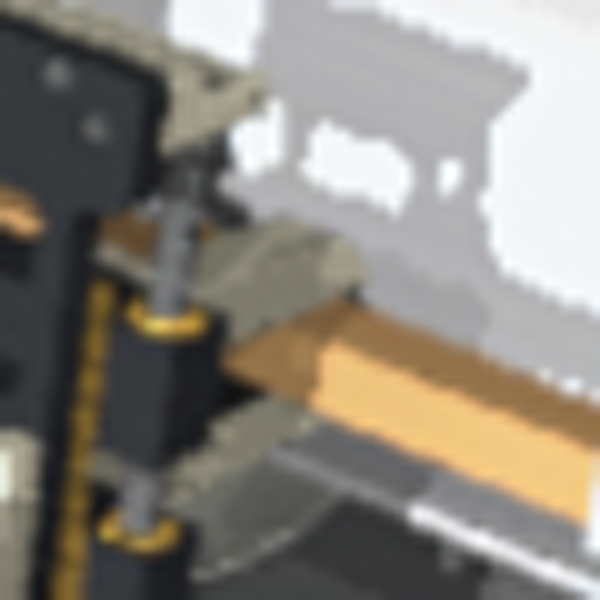

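The end nut is at about (90,15), so the train wraps the spout corner in an L. The tote is tilted about 33° along the spout diagonal, with the spout edge about 22 mm above the rim. I'll hold and check that it stays steady.

```bash
python3 -m crank '[[0,0,0,0,0,0],[0,0,0,0,0,0],[0,0,0,0,0,0],[0,0,0,0,0,0],[0,0,0,0,0,0],[0,0,0,0,0,0],[0,0,0,0,0,0],[0,0,0,0,0,0],[0,0,0,0,0,0],[0,0,0,0,0,0]]'
python3 - <<'E'
from g import *
overlay('top',(170,280,190,320),5,'pics/ov17t.png')
a=cv2.imread('pics/ov16t.png').astype(int); b=cv2.imread('pics/ov17t.png').astype(int); d=np.abs(a-b).max(2); print((d>60).sum(), np.argwhere(d>60)[:5])
st,p,r=cur(); up=(r*flip).as_matrix()[:,2]; print("tilt",np.degrees(np.arccos(up[2])), "az tote",np.degrees(np.arctan2(*((r*flip).inv().apply([0,0,-1])[[1,0]]))), "F",st["contact_force"],"w",st["grip_width"])
c=imaging.camera("top"); cv2.imwrite("pics/full17t.png",c["image"][:,:,::-1]); c=imaging.camera("scene"); cv2.imwrite("pics/full17s.png",c["image"][:,:,::-1])
E
```

```text
clock: 26.05
tool_pos: [0.5048, 0.1309, 0.2118]
tool_rot: [0.282, 0.764, 0.58, -0.011]
contact_force: [0.1, 0.6, -6.8]
grip_width: 0.015
spout edge [0.5217 0.1914 0.0619]
133 [[ 54 273]
 [ 54 274]
 [ 55 271]
 [ 55 273]
 [ 55 274]]
tilt 32.76069947828525 az tote 50.58218467314323 F [ 0.1637  0.3776 -7.491 ] w 0.015132771425130098
```

View pics/full17t.png

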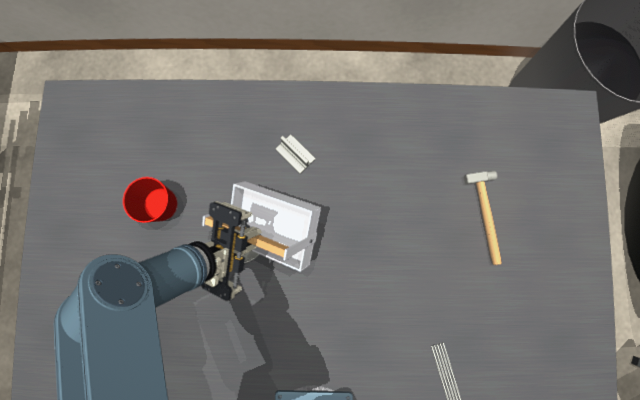

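View pics/full17s.png

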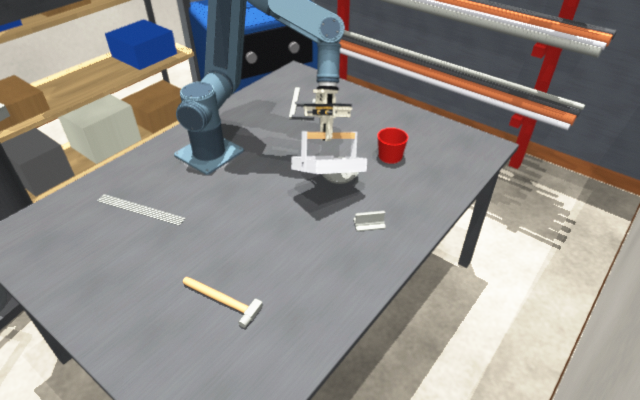

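Nothing changed over the last second. The wrist load is still about 7.5 N, so no nuts have been lost, and the bystanders and dish look untouched. Handing in.

```bash
python3 -c "
from rig import order
print(order.job_done())"
```

```text
the job is handed in; nothing more can be done
None
```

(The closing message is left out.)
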